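# Check circuit boards on the x-y inspection stage

## Robot

A 6-joint arm with a two-finger parallel gripper is mounted at the origin on the work surface. World frame = base frame: x ahead of the robot, y to its left, z up, the work surface at z = 0. Lengths are in m, angles in rad, forces in N, time in s.
With the tool pointing down it reaches from about 0.375 to 0.75 m from the base axis. Payload 9 kg.
Tool frame: the origin (TCP) lies at the very end of the fingers, on their centre line; the grasp point (between the pads) lies 19 mm behind it; z points along the fingers, y is the line along which they close (so a half turn about z gives the same grasp; the last joint's range is limited). The gripper opens to 85 mm and grips with 20 to 120 N. Pads are 22 mm wide; open, the fingers measure 114 mm over their backs; the gripper's body (76 mm by 85 mm) begins 54 mm behind the grasp point. The pads swing forward as they close: fully open they stand 13 mm farther back than shut.
Start: joints at [0.952, 0.104, 0.097, 1.564, 0, 1.353], TCP at [0.234, 0.552, 0.231] pointing down, gripper open.
Joint ranges: [-2.99, 2.99], [-0.84, 1.86], [-1.1, 1.16], [-1.84, 2.11], [-1.51, 1.56], [-3.14, 3.14]. Speed limits (rad/s): [2.22, 2.22, 2.57, 3.14, 3.14, 3.14].

## Interface

Orientations are given as a unit quaternion [x, y, z, w].
In Python, from station import robot gives the robot as it stands. The module is installed in compiled form; this text tells all that it offers.
- The arm moves only by the tool servo_tool, never from a script. Its argument "deltas" is one flat list of numbers, 7 for each row, row after row: the shift along the world's x, y, z in mm, then the turn, a rotation vector about the world's x, y, z in rad, then the finger opening in mm, from 0 to 85.4. In form: [tx, ty, tz, ax, ay, az, gripper, tx, ty, tz, ax, ay, az, gripper, ...]. A call has 1 to 20 rows; each row is the pose to reach, as a shift and turn from the pose commanded when the call began; what a row does not reach only later rows make up. A row lasts 1/8 s, in which the tool goes at most 62.5 mm and 10.7 degrees, less where a joint would pass 70% of its speed; a pose out of reach is approached as far as the arm can. A call with a gripper value outside its range is refused whole. The fingers move at their own pace and stop on an object; "squeeze" is the grip in N (left out, the last holds). Time passes only in rows, so rows that repeat a pose let the fingers close. It gives the time, the measured TCP pose, the force, the opening and the grip force at its end, in the units of the state.
- robot.get_obs(): the state, without advancing time (a new reading comes with each control period).
- robot.capture(name): name is "scene" or "side" or "wrist"; returns a dict with "pixels" (400x640x3 uint8, blue, green, red), "depth" (400x640 float32, m along the optical axis (not along the pixel's ray), 0 where there is no reading), "fx", "fy", "cx", "cy" (pixels), "k1" (the pictures are not rectified: a ray, as slopes to the right and down, at radius r is drawn at 1 + k1 r^2 times it, then the intrinsics apply), "camera_from_world" (4x4, takes a point from world to camera coordinates). Camera axes: x right, y down, z forward; pixel columns grow to the right and rows downward; lengths in m; the calibration is good to about 2 mm. A picture is of the moment at which its call begins.
- robot.sign_off(): hands the job in; it is judged then, once.
The state is a dict: "t": time; "joint_pos": joint angles; "qvel": joint speeds; "joint_torque": joint torques, N m; "tcp_pos": TCP position; "tcp_rot": TCP orientation; "ft_force": force on the tool from outside, world axes, zero at the start; "wrist_torque": the same for the moment, N m; "finger_gap": opening from 0.0 (shut) to 1.0 (fully open); "grip_force": force on a finger pad.
Only numpy, scipy, OpenCV 4.12 (cv2) and the standard library are available. Lean on these libraries where they do the work, as an engineer would, in place of code of your own. Each camera call takes 0.05 s, during which the arm holds its last target. There are 200 camera calls.

## Task

Put every circuit board on the bench into a pocket of the stage's carrier, then slide the transport lock fully to its far end to release it and, using the carrier's knob, bring the parts on the boards one after another under the needle pointer - coil first, then relay, then connector, then heat sink, passing over any that are not there - letting each stand still, centred under the tip, for a second. Then push the carrier fully home (right and towards the robot), slide the lock fully back on, and lay all the boards flat in the black tray. Do not bump the pointer, and leave the tape roll, screwdriver and scanner alone.

Things in the scene. Friction and masses are not known exactly. Their poses are not given: they have to be found in the camera images.
- coil: Loose green circuit board 60 (its x) x 40 (its y) x 4 mm thick, 60 g, that carries one grey part 22 mm tall at its centre: a round coil can 20 mm in diameter. Origin: centre of the board's underside. Graspable from above on the part, fingers closing along the board's y. Two or three of the four boards are present; an absent one reads None from the start.
- relay: Loose green circuit board 60 (its x) x 40 (its y) x 4 mm thick, 60 g, that carries one grey part 22 mm tall at its centre: a square relay block 20 x 20 mm. Origin: centre of the board's underside. Graspable from above on the part, fingers closing along the board's y. Two or three of the four boards are present; an absent one reads None from the start.
- connector: Loose green circuit board 60 (its x) x 40 (its y) x 4 mm thick, 60 g, that carries one grey part 22 mm tall at its centre: a long narrow connector bar 44 (x) x 11 (y) mm. Origin: centre of the board's underside. Graspable from above on the part, fingers closing along the board's y. Two or three of the four boards are present; an absent one reads None from the start.
- sink: Loose green circuit board 60 (its x) x 40 (its y) x 4 mm thick, 60 g, that carries one grey part 22 mm tall at its centre: a finned heat sink 30 (x) x 16 (y) mm with five upright fins across. Origin: centre of the board's underside. Graspable from above on the part, fingers closing along the board's y. Two or three of the four boards are present; an absent one reads None from the start.
- coil_top (a point): Centre of the flat top of the round coil (small white dot), 26 mm above the board's underside.
- relay_top (a point): Centre of the flat top of the square relay (small white dot), 26 mm above the board's underside.
- connector_top (a point): Centre of the flat top of the long connector (small white dot), 26 mm above the board's underside.
- sink_top (a point): Centre of the flat top of the finned heat sink (small white dot), 26 mm above the board's underside.
- stage: White fixed base of the x-y inspection stage, 280 (x) x 310 (y) x 24 mm high. Origin: centre of its underside; its x points away from the robot (slightly yawed), y to the left, z up. The pocketed carrier rides on it on crossed slides.
- pointer: Fixed pointer gantry on the stage: a post 22 mm in diameter, 165 mm beyond the needle in stage x, a beam 16 mm wide (top 133 mm above the bench) and at its near end an upright round black holder, 14 mm in diameter, top 137 mm above the bench, with the needle straight below on its axis. Not to be bumped. Origin: on the bench plane below the needle tip.
- pointer_tip (a point): Lower tip of the needle, 88 mm above the bench; it passes 12 mm above the part tops of seated boards. At stage x 0, y +44.5 mm.
- saddle (a joint): Slide along stage y, m: 0 = home stop (right, -y), grows to the left, 0.175 = left stop. Starts near home. Friction about 1.5 N.
- carrier (a joint): Slide along stage x, m: 0 = home stop (nearest the robot), grows away from the robot, 0.115 = far stop. Starts near home. Friction about 1.5 N.
- carrier_mid (a point): Centre of the carrier's pocket floor (50 mm above the bench), axes parallel to the stage's. Carrier 156 (x) x 116 (y) mm, a 2 x 2 grid of pockets, each 66 (x) x 44.5 (y) mm inside, divided and rimmed by aluminium walls 6 mm high, 8 to 9 mm thick. Pocket centres lie at x +-37 mm, y +-26.75 mm from this point. A board fits a pocket with its long side along x, either way round.
- knob_top (a point): Centre of the top of the black upright knob used to move the carrier: 22 mm in diameter, 36 mm tall (from 50 to 86 mm above the bench), on a flat tongue, 130 mm from the carrier's centre towards the robot. Moves with the carrier.
- lock (a joint): Transport lock slide on the left flank of the stage, along stage x, m: 0 = on (near end stop, towards the robot), 0.05 = released (far end stop). It stays where it is left, friction about 2 N.
- lock_top (a point): Centre of the top of the lock's black grip, 62 mm above the bench; the grip is 12 (x) x 22 (y) x 30 mm tall. Moves with the lock.
- tray: Fixed black open tray for checked boards, 260 (x) x 112 (y) x 16 mm high outside, walls and floor 4 mm. Origin: centre of its underside (floor surface 4 mm above). Its long side is x. Boards lie flat in it side by side.
- tape: Bystander: white tape roll lying flat, 68 mm across, 18 mm high. Origin: centre of the underside. Leave alone.
- driver: Bystander: screwdriver lying on the bench. Origin at its middle, underside. Leave alone.
- scanner: Bystander: white hand scanner lying on the bench, about 200 x 62 x 38 mm. Origin near its middle, underside. Leave alone.
Things that resemble listed ones, but are neither listed nor needed, are in the scene too. What is shaped like the sink but blue or purple is not meant. Leave any purple look-alike of the connector alone.

How it is judged:
By the outcome, as a careful person would: the job done as asked, in the order asked, and still so for the second after the job is handed in, with the robot touching nothing.
Of coil, relay, connector, sink only 2 to 3 are there at a start; the rules pass over those that are not, and their reading is None.
At some moment in a run one of coil, relay, connector, sink may be knocked a few centimetres aside while the robot is not near it.
It also fails if it takes over 210 s, if anything falls off the work surface, if the arm or the gripper's body presses on something with over 40 N, if the wrist force passes 120 N, or if a joint passes its speed limit or range.

## Working session

There is one attempt and no reset: what is moved stays moved. The work goes in short steps, Python scripts to look and compute and a tool call to move; the robot and the scene stay as the last step left them, time stands still between calls to the robot, and variables do not carry over. Pictures are saved under pics/ and viewed, at most 14 in all, crops included, and the job is handed in when it is done.

Besides the shell and the picture viewer there is one more tool, called after "Request:" as name(argument=value, ...), one argument or row to a line, values as JSON. servo_tool: Moves the arm, as the interface text tells. Its arguments: {"type":"object","properties":{"deltas":{"type":"array"},"squeeze":{"type":"number"}},"required":["deltas"]}

```bash
mkdir -p pics; cat > h.py <<'E'
import numpy as np, cv2
from station import robot
def cap(n,f=None):
    c=robot.capture(n)
    if f: cv2.imwrite('pics/'+f,c['pixels'])
    return c
def ray(c,u,v):
    K=np.array([[c['fx'],0,c['cx']],[0,c['fy'],c['cy']],[0,0,1.]])
    p=cv2.undistortPoints(np.array([[[u,v]]],float),K,np.array([c['k1'],0,0,0.]))[0,0]
    T=np.linalg.inv(c['camera_from_world'])
    return T[:3,3],T[:3,:3]@np.array([p[0],p[1],1])
def onz(c,u,v,z):
    o,d=ray(c,u,v); return o+d*(z-o[2])/d[2]
def dep(c,u,v):
    o,d=ray(c,u,v); return o+d*c['depth'][int(round(v)),int(round(u))]
def cloud(c):
    v,u=np.mgrid[:400,:640]
    K=np.array([[c['fx'],0,c['cx']],[0,c['fy'],c['cy']],[0,0,1.]])
    p=cv2.undistortPoints(np.stack([u,v],-1).reshape(-1,1,2).astype(float),K,np.array([c['k1'],0,0,0.])).reshape(400,640,2)
    T=np.linalg.inv(c['camera_from_world'])
    P=np.concatenate([p,np.ones((400,640,1))],-1)*c['depth'][...,None]
    return P@T[:3,:3].T+T[:3,3]
def proj(c,P):
    q=c['camera_from_world'][:3,:3]@np.asarray(P)+c['camera_from_world'][:3,3]
    a=q[:2]/q[2]; a=a*(1+c['k1']*(a@a)); return a[0]*c['fx']+c['cx'],a[1]*c['fy']+c['cy']
E
python3 - <<'E'
from h import *
for n in ('scene','side','wrist'):
    c=cap(n,n+'0.png'); T=np.linalg.inv(c['camera_from_world']); print(n,T[:3,3].round(3),T[:3,2].round(3),c['fx'],c['k1'])
o=robot.get_obs(); print(o)
E
```

```text
scene [1.296 0.011 0.637] [-0.835  0.025 -0.55 ] 428.39163047316333 -0.03021797848367309
side [ 0.049 -0.712  0.825] [ 0.365  0.659 -0.657] 459.01221775466297 0.039826208372988954
wrist [0.157 0.584 0.374] [ 0.299 -0.128 -0.946] 346.62313552706274 0.025032484021102187
{'t': 0.15, 'joint_pos': array([ 9.52316734e-01,  1.04562226e-01,  9.66636843e-02,  1.56387966e+00,
       -7.22393902e-07,  1.35311341e+00]), 'qvel': array([ 7.04635302e-04, -2.68224569e-04,  3.22450219e-03,  9.07682169e-04,
       -8.57378475e-04, -6.92622486e-06]), 'joint_torque': array([ 4.00365578e-03, -5.57352555e+01,  5.04008603e+01,  1.24267084e-02,
       -1.58579837e-04, -1.39221609e-05]), 'tcp_pos': array([0.23393126, 0.55225845, 0.23070957]), 'tcp_rot': array([ 1.99059688e-01,  9.79987245e-01, -4.48797957e-04, -1.98993630e-04]), 'ft_force': array([-0.05771245, -0.34992881, -0.67592227]), 'wrist_torque': array([ 0.01410048, -0.05332949,  0.03695607]), 'grip_force': 0.0, 'finger_gap': 0.997864169087039}
```

View pics/scene0.png

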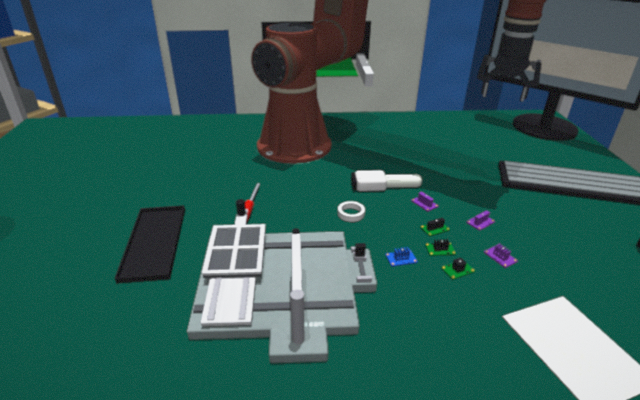

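View pics/side0.png

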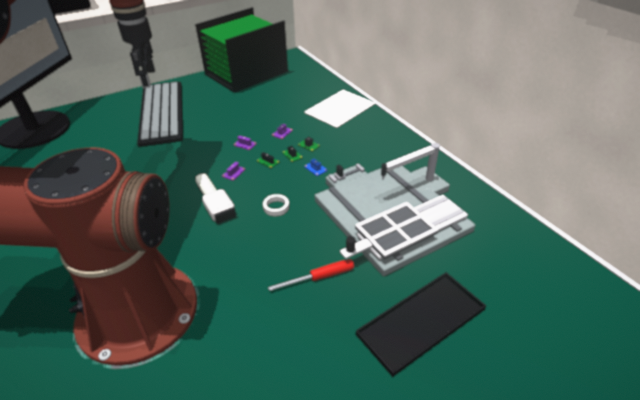

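Scene view: green boards at (435,226), (440,246), (459,268). Look-alikes are the blue one (401,256) and the purple ones (425,201), (481,219), (501,254). The carrier is at (235,248), the knob (241,207), the lock (360,250) and the tray (153,242). Now measuring.

```bash
python3 - <<'E'
from h import *
for n in ('scene','side','wrist'):
    c=cap(n); P=cloud(c); hsv=cv2.cvtColor(c['pixels'],cv2.COLOR_BGR2HSV)
    h,s,v=[hsv[...,i].astype(int) for i in range(3)]
    print(n,'bench hsv',np.median(hsv[250:300,60:100].reshape(-1,3),0))
    masks=dict(green=(h>45)&(h<68)&(s>140)&(v>80),purple=(h>135)&(h<165)&(s>80),blue=(h>100)&(h<125)&(s>150)&(v>120))
    for k,m in masks.items():
        m=m&(c['depth']>0)&(np.abs(P[...,2])<.06)
        nn,l,st,ce=cv2.connectedComponentsWithStats(m.astype(np.uint8))
        for i in range(1,nn):
            if st[i,4]<25: continue
            q=P[l==i]; print(k,ce[i].round(0),st[i,4],np.median(q,0).round(3))
    # dark/black items
    m=(v<45)&(c['depth']>0)&(P[...,2]>-.01)&(P[...,2]<.16)&(P[...,0]>.2)&(P[...,0]<.95)&(np.abs(P[...,1])<.7)
    nn,l,st,ce=cv2.connectedComponentsWithStats(m.astype(np.uint8))
    for i in range(1,nn):
        if st[i,4]<25: continue
        q=P[l==i]; print('black',ce[i].round(0),st[i,4],np.median(q,0).round(3),'zmax',np.percentile(q[:,2],95).round(3), q.min(0).round(3),q.max(0).round(3))
E
```

```text
scene bench hsv [ 84. 212.  90.]
purple [425. 202.] 237 [0.37  0.344 0.007]
purple [481. 221.] 254 [0.458 0.461 0.006]
purple [501. 255.] 330 [0.589 0.459 0.005]
blue [401. 258.] 280 [0.584 0.238 0.004]
blue [399. 250.] 29 [0.578 0.231 0.024]
black [519. 184.] 328 [0.296 0.626 0.013] zmax 0.019 [ 0.204  0.588 -0.001] [0.325 0.7   0.021]
black [353. 182.] 53 [0.291 0.166 0.029] zmax 0.034 [ 0.249  0.161 -0.001] [0.297 0.171 0.036]
black [240. 208.] 91 [ 0.469 -0.123  0.074] zmax 0.086 [ 0.455 -0.132  0.053] [ 0.473 -0.117  0.089]
black [151. 246.] 2107 [ 0.519 -0.333  0.004] zmax 0.015 [ 0.367 -0.394 -0.001] [ 0.635 -0.264  0.018]
black [435. 224.] 104 [0.478 0.339 0.018] zmax 0.027 [0.467 0.322 0.005] [0.485 0.364 0.028]
black [441. 245.] 115 [0.555 0.333 0.016] zmax 0.026 [0.543 0.318 0.006] [0.561 0.349 0.027]
black [360. 250.] 82 [0.605 0.139 0.051] zmax 0.061 [0.596 0.131 0.036] [0.607 0.148 0.065]
black [458. 266.] 95 [0.627 0.348 0.019] zmax 0.026 [0.616 0.34  0.005] [0.633 0.362 0.027]
side bench hsv [  5. 143.  69.]
green [313. 146.] 31 [0.626 0.336 0.006]
purple [282. 132.] 
[... 510 characters left out ...]
0.17  0.035]
black [350. 246.] 42 [ 0.454 -0.133  0.071] zmax 0.081 [ 0.45  -0.137  0.058] [ 0.459 -0.125  0.083]
black [426. 324.] 3820 [ 0.502 -0.349  0.005] zmax 0.016 [ 0.367 -0.398 -0.002] [ 0.633 -0.269  0.02 ]
wrist bench hsv [ 83.    5.  135.5]
green [245. 376.] 197 [0.46  0.341 0.004]
green [266. 379.] 58 [0.475 0.366 0.004]
purple [227. 326.] 378 [0.374 0.361 0.005]
purple [326. 341.] 1195 [0.444 0.467 0.005]
black [370. 153.] 217 [0.238 0.603 0.015] zmax 0.017 [0.2   0.589 0.005] [0.286 0.616 0.018]
black [384. 197.] 36 [0.289 0.601 0.017] zmax 0.018 [0.286 0.593 0.015] [0.293 0.607 0.018]
black [249. 386.] 276 [0.465 0.349 0.017] zmax 0.025 [0.459 0.322 0.006] [0.476 0.365 0.026]
```

View pics/wrist0.png

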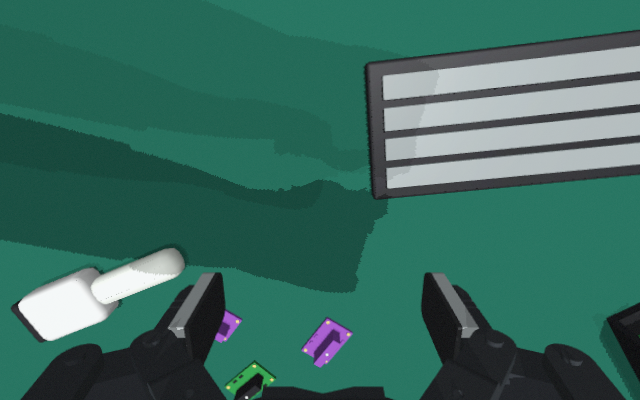

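Wrist view: purple boards at (228,325) and (326,341), and a green board at (248,383). Moving so the wrist camera looks down on the three green boards.

Request:
servo_tool(
  deltas=[266,-222,110,0,0,0.4,85,266,-222,110,0,0,0.4,85,266,-222,110,0,0,0.4,85,266,-222,110,0,0,0.4,85,266,-222,110,0,0,0.4,85,266,-222,110,0,0,0.4,85,266,-222,110,0,0,0.4,85,266,-222,110,0,0,0.4,85,266,-222,110,0,0,0.4,85,266,-222,110,0,0,0.4,85,266,-222,110,0,0,0.4,85,266,-222,110,0,0,0.4,85],
)

```text
t: 1.8
tcp_pos: [0.4999, 0.3307, 0.3414]
tcp_rot: [0.0, 1.0, 0.0, 0.0]
ft_force: [-0.3, 0.3, -0.1]
finger_gap: 0.994
grip_force: 0.0
```

```bash
python3 - <<'E'
from h import *
c=cap('wrist','w1.png');o=robot.get_obs();print(o['t'],o['tcp_pos'],o['tcp_rot'])
E
```

```text
1.85 [0.49992378 0.33065655 0.34133338] [2.19947969e-04 9.99999975e-01 4.10185296e-05 4.78629003e-06]
```

View pics/w1.png

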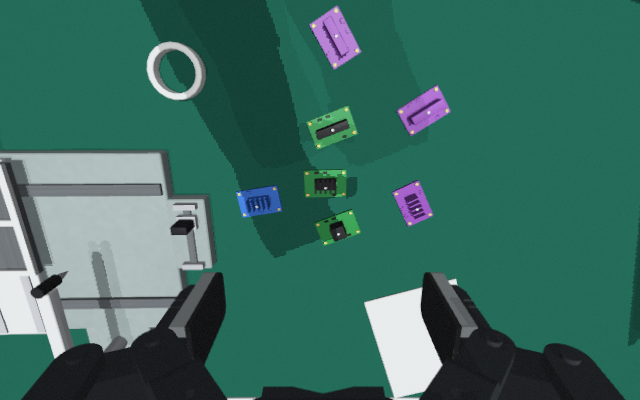

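Wrist view: green boards are the connector (332,128), sink (326,184) and coil or relay (338,228). The look-alikes are blue (257,201) and purple (335,37), (424,110), (413,203). I'll confirm the green ones in an enlarged crop and measure them.

```bash
cat >> h.py <<'E'
def boards(c,amin=150):
    """green boards: centre of plate (z=.004 plane), long axis yaw, white dot on part (z=.026)"""
    P=cloud(c); hsv=cv2.cvtColor(c['pixels'],cv2.COLOR_BGR2HSV).astype(int)
    h,s,v=hsv[...,0],hsv[...,1],hsv[...,2]
    b=c['pixels'].astype(int)
    m=((h>45)&(h<72)&(s>120)&(v>60)).astype(np.uint8)
    m=cv2.morphologyEx(m,cv2.MORPH_CLOSE,np.ones((9,9)))
    nn,l,st,ce=cv2.connectedComponentsWithStats(m); out=[]
    for i in range(1,nn):
        if st[i,4]<amin: continue
        yy,xx=np.nonzero(l==i)
        hull=cv2.convexHull(np.stack([xx,yy],1).astype(np.int32)).reshape(-1,2)
        out.append((ce[i].round(0),st[i,4],hull))
    return out
E
python3 - <<'E'
from h import *
c=cap('wrist')
im=c['pixels'][95:255,280:400]; cv2.imwrite('pics/w1c.png',cv2.resize(im,None,fx=3.7,fy=3.7,interpolation=cv2.INTER_CUBIC))
for ce,a,hull in boards(c):
    w=np.array([onz(c,u,v,.004)[:2] for u,v in hull])*1000
    r=cv2.minAreaRect(w.astype(np.float32)); bp=cv2.boxPoints(r)
    e=[bp[1]-bp[0],bp[2]-bp[1]]; e=max(e,key=np.linalg.norm)
    m=np.zeros((400,640),np.uint8); cv2.fillConvexPoly(m,hull,1)
    px=c['pixels'].astype(int); wh=(px.min(2)>130)&(m>0)
    nn,l,st,cc=cv2.connectedComponentsWithStats(wh.astype(np.uint8))
    print(ce,a,'rect',np.round(r[0],1),np.round(r[1],1),'yaw',np.degrees(np.arctan2(e[1],e[0])).round(1))
    for i in range(1,nn): print('   dot',cc[i].round(1),st[i,4],(onz(c,*cc[i],.026)[:2]*1000).round(1))
P=cloud(c)
# stage/carrier
for z0,z1 in ((.02,.028),(.028,.036),(.04,.047),(.047,.053),(.053,.059),(.059,.066)):
    m=(P[...,2]>z0)&(P[...,2]<z1)&(c['depth']>0)&(P[...,1]<.25); print(z0,m.sum())
E
```

```text
[332. 127.] 1310 rect [472.4 342.2] [40.4 59.8] yaw -69.1
   dot [345.8 109.4] 5 [447.3 359.5]
   dot [310.  123.5] 2 [464.8 313.5]
   dot [332.2 129.6] 9 [472.6 342.4]
   dot [354. 132.] 1 [475.7 370.8]
   dot [318.2 145.6] 5 [493.4 324. ]
[325. 182.] 886 rect [550.7 332.6] [40.5 58.6] yaw -88.8
   dot [343.2 172.4] 5 [529.7 357.7]
   dot [325.  187.5] 6 [551.  333.1]
[338. 226.] 777 rect [619.5 352. ] [40.7 60.1] yaw -68.4
   dot [350.3 212.7] 3 [588.  368.9]
   dot [357.5 231. ] 2 [616.2 379.9]
   dot [338.  233.5] 6 [620.1 351.9]
   dot [325.  242.5] 2 [634.3 333.2]
0.02 23360
0.028 3396
0.04 1950
0.047 1608
0.053 1301
0.059 148
```

View pics/w1c.png

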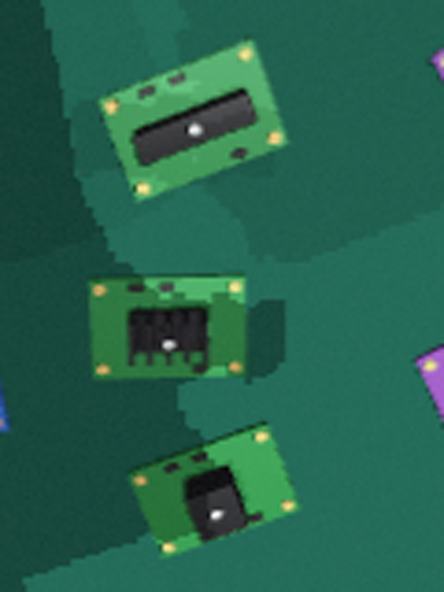

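The crop confirms connector, finned sink and square relay, all green, with no coil. Plate sizes come out at 60x40 and the dots match. Now looking at the stage.

Request:
servo_tool(
  deltas=[20,-380,20,0,0,0,85,20,-380,20,0,0,0,85,20,-380,20,0,0,0,85,20,-380,20,0,0,0,85,20,-380,20,0,0,0,85,20,-380,20,0,0,0,85,20,-380,20,0,0,0,85,20,-380,20,0,0,0,85,20,-380,20,0,0,0,85,20,-380,20,0,0,0,85,20,-380,20,0,0,0,85],
)

```text
t: 3.28
tcp_pos: [0.5201, -0.0487, 0.3614]
tcp_rot: [-0.0, 1.0, 0.0, 0.0]
ft_force: [-0.5, 0.1, -0.2]
finger_gap: 0.995
grip_force: 0.0
```

```bash
python3 - <<'E'
from h import *
c=cap('wrist','w2.png');o=robot.get_obs();print(o['t'],o['tcp_pos'],o['joint_pos'])
np.savez('w2.npz',**c)
E
```

```text
3.325 [ 0.52014459 -0.04884628  0.36139634] [-3.44393397e-01 -5.75385390e-02  1.73884999e-01  1.80206559e+00
  1.19243301e-04 -3.44739735e-01]
```

View pics/w2.png

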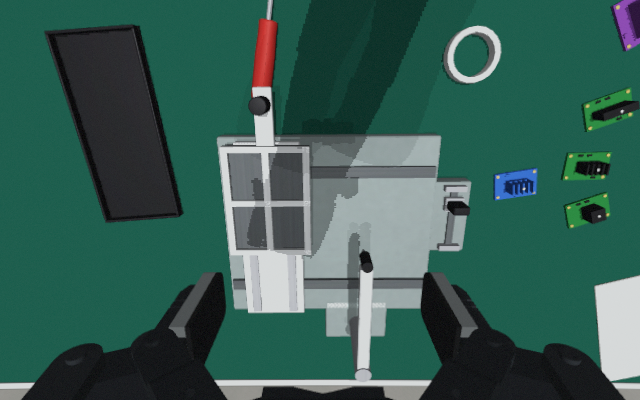

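Wrist view: carrier frame (220..311, 147..255), knob (260,105), lock grip (458,208), holder (366,262), tray corners (48,33), (135,27), (181,215), (107,221). Measuring from depth and ray casts.

```bash
python3 - <<'E'
from h import *
c=dict(np.load('w2.npz')); P=cloud(c); px=c['pixels'].astype(int); z=P[...,2]
U,V=np.meshgrid(np.arange(640),np.arange(400)); ok=c['depth']>0
def comp(m,name,ker=0):
    m=m.astype(np.uint8)
    nn,l,st,ce=cv2.connectedComponentsWithStats(m)
    i=1+np.argmax(st[1:,4]); return l==i
def rect(m,zp,name):
    m=comp(m,name); hull=cv2.convexHull(np.stack([U[m],V[m]],1).astype(np.int32)).reshape(-1,2)
    w=np.array([onz(c,u,v,zp)[:2] for u,v in hull])*1000
    r=cv2.minAreaRect(w.astype(np.float32)); bp=cv2.boxPoints(r)
    e=max([bp[1]-bp[0],bp[2]-bp[1]],key=np.linalg.norm)
    print(name,m.sum(),'c',np.round(r[0],1),'size',np.round(r[1],1),'long yaw',np.degrees(np.arctan2(e[1],e[0])).round(1),'z',np.median(z[m]).round(4))
reg=(U>190)&(U<480)&(V>125)&(V<350)
white=px.min(2)>150
rect(ok&reg&(U<325)&(z>.0525)&(z<.060)&(V<262)&(V>138),.056,'carrier rim')
rect(ok&reg&(z>.015)&(z<.0295)&(U<445),.024,'stage')
dark=(px.max(2)<70)
rect(dark&(U<200)&(V>15)&(V<235),.016,'tray')
m=ok&(z>.078)&(z<.092)&(U<280)&(V<130); rect(m,.086,'knob'); 
m=ok&(z>.057)&(z<.068)&(U>440)&(V<225); rect(m,.062,'lock');
m=ok&(z>.125)&(z<.145)&(V>235)&(V<275)&(U>350)&(U<385)&dark; print('holder n',m.sum(),P[m].mean(0) if m.sum() else ''); 
m=ok&(z>.125)&(z<.145)&(U>340)&(U<390)&~dark; rect(m,.133,'beam')
m=ok&(z>.002)&(z<.012)&(U<200)&dark
E
```

```text
carrier rim 3533 c [ 590.4 -125.2] size [155.9 115.9] long yaw 0.3 z 0.0562
stage 17343 c [617.7  11.2] size [242.1 241.7] long yaw 3.5 z 0.0243
tray 17131 c [ 500.8 -328.1] size [259.9 120.1] long yaw 4.8 z 0.0046
knob 290 c [ 461.2 -125.1] size [20.1 22.1] long yaw -89.8 z 0.0861
lock 154 c [599.1 137.7] size [13.  23.3] long yaw -90.0 z 0.0619
holder n 143 [0.64137635 0.00281507 0.13487686]
beam 1497 c [733.3   2. ] size [175.4  23. ] long yaw 2.0 z 0.1331
```

Carrier 155.9x115.9, knob 129 mm from its centre, z values all agree with the description. Going above the relay at (620,352), board long axis -68.4°.

Request:
servo_tool(
  deltas=[100,401,-241,0,0,-1.194,50,100,401,-241,0,0,-1.194,50,100,401,-241,0,0,-1.194,50,100,401,-241,0,0,-1.194,50,100,401,-241,0,0,-1.194,50,100,401,-241,0,0,-1.194,50,100,401,-241,0,0,-1.194,50,100,401,-241,0,0,-1.194,50,100,401,-241,0,0,-1.194,50,100,401,-241,0,0,-1.194,50,100,401,-241,0,0,-1.194,50,100,401,-241,0,0,-1.194,50,100,401,-241,0,0,-1.194,50],
)

```text
t: 4.95
tcp_pos: [0.6205, 0.351, 0.1212]
tcp_rot: [0.563, 0.827, 0.0, 0.0]
ft_force: [-0.3, 0.2, 0.1]
finger_gap: 0.587
grip_force: 0.0
```

```bash
cat >> h.py <<'E'
def where(c=None):
    o=robot.get_obs(); q=o['tcp_rot']
    from scipy.spatial.transform import Rotation as R
    M=R.from_quat(q).as_matrix(); print('t',round(o['t'],2),'tcp',(o['tcp_pos']*1000).round(1),'tooly',np.degrees(np.arctan2(M[1,1],M[0,1])).round(2),'tilt',M[:,2].round(3),'gap',round(o['finger_gap'],3),'grip',o['grip_force'].round(1),'F',o['ft_force'].round(1))
def green(c,zb,near=None):
    """plates whose top lies at zb+.004; dots at zb+.026"""
    for ce,a,hull in boards(c):
        w=np.array([onz(c,u,v,zb+.004)[:2] for u,v in hull])*1000
        r=cv2.minAreaRect(w.astype(np.float32)); bp=cv2.boxPoints(r)
        e=max([bp[1]-bp[0],bp[2]-bp[1]],key=np.linalg.norm)
        m=np.zeros((400,640),np.uint8); cv2.fillConvexPoly(m,hull,1)
        wh=(c['pixels'].astype(int).min(2)>130)&(m>0)
        nn,l,st,cc=cv2.connectedComponentsWithStats(wh.astype(np.uint8))
        d=[(onz(c,*cc[i],zb+.026)[:2]*1000) for i in range(1,nn)]
        d=[x.round(1) for x in d if np.linalg.norm(x-r[0])<10]
        print(ce,a,'rect',np.round(r[0],1),np.round(r[1],1),'yaw',np.degrees(np.arctan2(e[1],e[0])).round(1),'dots',d)
E
python3 - <<'E'
from h import *
c=cap('wrist'); where(); green(c,0)
E
```

```text
Traceback (most recent call last):
  File "h.py", line 43, in where
    M=R.from_quat(q).as_matrix(); print('t',round(o['t'],2),'tcp',(o['tcp_pos']*1000).round(1),'tooly',np.degrees(np.arctan2(M[1,1],M[0,1])).round(2),'tilt',M[:,2].round(3),'gap',round(o['finger_gap'],3),'grip',o['grip_force'].round(1),'F',o['ft_force'].round(1))
                                                                                                                                                                                                                   ^^^^^^^^^^^^^^^^^^^^^
AttributeError: 'float' object has no attribute 'round'
```

```bash
sed -i "s/o\['grip_force'\].round(1)/round(float(o['grip_force']),1)/" h.py
python3 - <<'E'
from h import *
c=cap('wrist'); where(); green(c,0)
E
```

```text
t 5.05 tcp [620.3 351.2 120.8] tooly 21.52 tilt [ 0.001  0.    -1.   ] gap 0.587 grip 0.0 F [-0.  -0.6 -0.9]
[139. 131.] 2524 rect [472.8 342.4] [40.6 60.2] yaw -69.1 dots [array([472.3, 342. ])]
[233. 181.] 2812 rect [551.4 333.6] [40.4 60.9] yaw -89.0 dots [array([551.1, 332.8])]
[322. 190.] 2827 rect [620.1 352.1] [40.  60.2] yaw -69.0 dots [array([620.6, 351.8])]
```

Request:
servo_tool(
  deltas=[0,1,-50,0,0,-0.01,50,0,1,-90,0,0,-0.01,50,0,1,-105,0,0,-0.01,50,0,1,-111,0,0,-0.01,50,0,1,-111,0,0,-0.01,50,0,1,-111,0,0,-0.01,50,0,1,-111,0,0,-0.01,5,0,1,-111,0,0,-0.01,5,0,1,-111,0,0,-0.01,5,0,1,-111,0,0,-0.01,5,0,1,-111,0,0,-0.01,5,0,1,-111,0,0,-0.01,5,0,1,-100,0,0,-0.01,5,0,1,-60,0,0,-0.01,5,0,1,0,0,0,-0.01,5,0,1,60,0,0,-0.01,5,0,1,90,0,0,-0.01,5,0,1,90,0,0,-0.01,5],
  squeeze=40,
)

```text
t: 7.3
tcp_pos: [0.6213, 0.3529, 0.214]
tcp_rot: [0.567, 0.824, 0.002, 0.002]
ft_force: [0.1, 0.3, -0.7]
finger_gap: 0.219
grip_force: 39.3
```

```bash
python3 - <<'E'
from h import *
where(); c=cap('wrist','w3.png'); green(c,.2)
E
```

```text
t 7.3 tcp [621.3 352.9 214. ] tooly 20.97 tilt [ 0.005  0.002 -1.   ] gap 0.219 grip 39.3 F [ 0.1  0.3 -0.7]
[181. 123.] 1604 rect [539.9 392.5] [17.6 25.8] yaw -69.3 dots [array([544.3, 395.6])]
[252. 160.] 1705 rect [574.  388.5] [17.5 26.2] yaw -88.8 dots [array([575.4, 392. ])]
[323. 231.] 3848 rect [617.  365.4] [41.2 32.2] yaw 20.9 dots []
[323. 315.] 305 rect [632.8 323.8] [22.6  3.7] yaw 20.7 dots []
```

Request:
servo_tool(
  deltas=[6,-451,0,0,0,1.208,5,6,-451,0,0,0,1.208,5,6,-451,0,0,0,1.208,5,6,-451,0,0,0,1.208,5,6,-451,0,0,0,1.208,5,6,-451,0,0,0,1.208,5,6,-451,0,0,0,1.208,5,6,-451,0,0,0,1.208,5,6,-451,0,0,0,1.208,5,6,-451,0,0,0,1.208,5,6,-451,0,0,0,1.208,5,6,-451,0,0,0,1.208,5,6,-451,0,0,0,1.208,5],
)

```text
t: 8.98
tcp_pos: [0.6262, -0.098, 0.2104]
tcp_rot: [-0.002, 1.0, 0.0, 0.0]
ft_force: [0.1, 0.7, -0.3]
finger_gap: 0.225
grip_force: 39.4
```

```bash
python3 - <<'E'
from h import *
c=cap('wrist','w4.png'); where()
P=cloud(c); z=P[...,2]; U,V=np.meshgrid(np.arange(640),np.arange(400))
m=(c['depth']>0)&(z>.0525)&(z<.060)&(P[...,0]<.7)&(P[...,0]>.48)&(P[...,1]<-.04)&(P[...,1]>-.21)
q=P[m][:,:2]*1000; print(m.sum(),np.percentile(q,[0.5,99.5],0).round(1))
# held board near edge: depth of green in hand
hsv=cv2.cvtColor(c['pixels'],cv2.COLOR_BGR2HSV).astype(int)
g=(hsv[...,0]>45)&(hsv[...,0]<72)&(hsv[...,1]>120)&(hsv[...,2]>60)&(z>.15)
print(g.sum(),np.percentile(P[g]*1000,[1,50,99],0).round(1))
E
```

```text
t 9.03 tcp [626.2 -98.1 210.4] tooly 90.22 tilt [ 0.  0. -1.] gap 0.226 grip 39.4 F [-0.6  0.3 -0.7]
8455 [[ 513.  -182.9]
 [ 668.   -67.6]]
3814 [[ 596.6 -118.   203.2]
 [ 608.4  -99.1  204.5]
 [ 655.7  -79.3  205.9]]
```

View pics/w4.png

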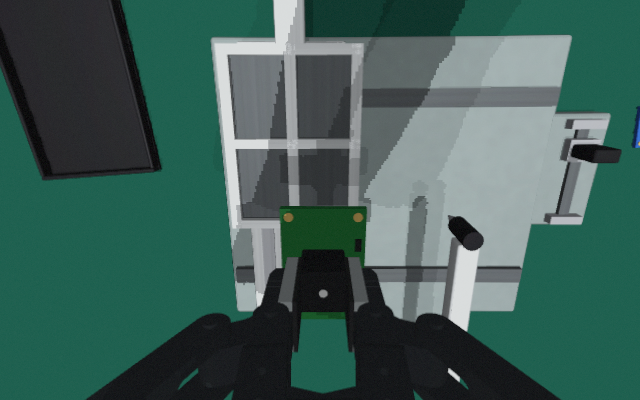

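View: board held level over the far-left pocket, pointer tip near (452,220). Alignment is good, so lowering it.

Request:
servo_tool(
  deltas=[1,0,-50,0,0,0,5,1,0,-100,0,0,0,5,1,0,-125,0,0,0,5,1,0,-135,0,0,0,5,1,0,-140,0,0,0,5,1,0,-145,0,0,0,5,1,0,-149,0,0,0,5,1,0,-149,0,0,0,5,1,0,-149,0,0,0,30,1,0,-149,0,0,0,32,1,0,-149,0,0,0,32,1,0,-145,0,0,0,32,1,0,-110,0,0,0,32,1,0,-60,0,0,0,32,1,0,0,0,0,0,32,1,0,50,0,0,0,32,1,0,50,0,0,0,32],
)

```text
t: 11.15
tcp_pos: [0.6289, -0.0992, 0.266]
tcp_rot: [-0.002, 1.0, -0.001, 0.004]
ft_force: [0.3, -0.3, -1.1]
finger_gap: 0.374
grip_force: 0.0
```

```bash
python3 - <<'E'
from h import *
c=cap('wrist','w5.png'); where(); green(c,.05)
P=cloud(c); hsv=cv2.cvtColor(c['pixels'],cv2.COLOR_BGR2HSV).astype(int)
g=(hsv[...,0]>45)&(hsv[...,0]<72)&(hsv[...,1]>120)&(hsv[...,2]>60)&(P[...,2]>.03)
print(g.sum(),np.percentile(P[g]*1000,[1,50,99],0).round(1))
c=cap('scene'); print('scene');green(c,0)
E
```

```text
t 11.2 tcp [628.1 -98.9 262.9] tooly 90.18 tilt [ 0.004 -0.001 -1.   ] gap 0.375 grip 0.0 F [-0.2  0.   0.2]
[324. 163.] 1622 rect [627.2 -99.3] [58.5 39.8] yaw 0.2 dots [array([627.8, -98.9])]
1471 [[ 597.8 -118.9   52.5]
 [ 620.4  -99.2   54.3]
 [ 656.4  -79.8   56.1]]
scene
[437. 241.] 391 rect [518.1 339.1] [ 69.4 114.6] yaw -4.6 dots []
[247. 261.] 200 rect [ 569.2 -106.5] [57.2 40.7] yaw 0.6 dots []
```

Seated: plate top at 54 mm, centred (627.5,-99). Next the connector.

Request:
servo_tool(
  deltas=[-155,441,-140,0,0,-1.21,40,-155,441,-140,0,0,-1.21,40,-155,441,-140,0,0,-1.21,40,-155,441,-140,0,0,-1.21,40,-155,441,-140,0,0,-1.21,40,-155,441,-140,0,0,-1.21,40,-155,441,-140,0,0,-1.21,40,-155,441,-140,0,0,-1.21,40,-155,441,-140,0,0,-1.21,40,-155,441,-140,0,0,-1.21,40,-155,441,-140,0,0,-1.21,40,-155,441,-140,0,0,-1.21,40,-155,441,-140,0,0,-1.21,40],
)

```text
t: 12.88
tcp_pos: [0.4726, 0.3419, 0.1206]
tcp_rot: [0.568, 0.823, 0.0, 0.0]
ft_force: [0.8, 0.9, -0.5]
finger_gap: 0.468
grip_force: 0.0
```

```bash
python3 - <<'E'
from h import *
c=cap('wrist'); where(); green(c,0)
E
```

```text
t 12.93 tcp [472.5 342.  120.5] tooly 20.8 tilt [ 0.  0. -1.] gap 0.463 grip 0.0 F [-0.1  0.5  0.2]
[323. 191.] 2859 rect [472.4 342.9] [40.  60.1] yaw -69.0 dots [array([472.8, 342.1])]
[409. 232.] 2336 rect [550.9 333.5] [40.8 60.8] yaw -88.6 dots [array([551.6, 333. ])]
```

Request:
servo_tool(
  deltas=[0,0,-50,0,0,0,40,0,0,-90,0,0,0,40,0,0,-105,0,0,0,40,0,0,-111,0,0,0,40,0,0,-111,0,0,0,40,0,0,-111,0,0,0,40,0,0,-111,0,0,0,2,0,0,-111,0,0,0,2,0,0,-111,0,0,0,2,0,0,-111,0,0,0,2,0,0,-111,0,0,0,2,0,0,-111,0,0,0,2,0,0,-100,0,0,0,2,0,0,-60,0,0,0,2,0,0,0,0,0,0,2,0,0,60,0,0,0,2,0,0,90,0,0,0,2,0,0,90,0,0,0,2],
)

```text
t: 15.18
tcp_pos: [0.4733, 0.343, 0.2137]
tcp_rot: [0.567, 0.823, 0.002, 0.001]
ft_force: [1.0, -0.3, -0.0]
finger_gap: 0.116
grip_force: 39.3
```

Request:
servo_tool(
  deltas=[155,-494,0,0,0,1.21,2,155,-494,0,0,0,1.21,2,155,-494,0,0,0,1.21,2,155,-494,0,0,0,1.21,2,155,-494,0,0,0,1.21,2,155,-494,0,0,0,1.21,2,155,-494,0,0,0,1.21,2,155,-494,0,0,0,1.21,2,155,-494,0,0,0,1.21,2,155,-494,0,0,0,1.21,2,155,-494,0,0,0,1.21,2,155,-494,0,0,0,1.21,2,155,-494,0,0,0,1.21,2,155,-494,0,0,0,1.21,2],
)

```text
t: 16.92
tcp_pos: [0.6271, -0.1509, 0.2105]
tcp_rot: [-0.002, 1.0, -0.0, 0.0]
ft_force: [-0.0, -0.1, -0.3]
finger_gap: 0.121
grip_force: 39.4
```

```bash
cat >> h.py <<'E'
def held(c,zlo=.15):
    P=cloud(c); hsv=cv2.cvtColor(c['pixels'],cv2.COLOR_BGR2HSV).astype(int)
    g=(hsv[...,0]>45)&(hsv[...,0]<72)&(hsv[...,1]>120)&(hsv[...,2]>60)&(P[...,2]>zlo)
    print('green',g.sum(),np.percentile(P[g]*1000,[1,50,99],0).round(1).tolist())
E
python3 - <<'E'
from h import *
c=cap('wrist','w6.png'); where(); held(c)
E
```

```text
t 16.98 tcp [ 627.1 -151.1  210.5] tooly 90.22 tilt [ 0. -0. -1.] gap 0.117 grip 39.4 F [-0.2  1.  -0.7]
green 3372 [[597.1, -171.3, 203.3], [608.1, -152.5, 204.7], [627.2, -132.2, 206.1]]
```

Request:
servo_tool(
  deltas=[0.5,0,-50,0,0,0,2,0.5,0,-100,0,0,0,2,0.5,0,-125,0,0,0,2,0.5,0,-135,0,0,0,2,0.5,0,-140,0,0,0,2,0.5,0,-145,0,0,0,2,0.5,0,-149,0,0,0,2,0.5,0,-149,0,0,0,2,0.5,0,-149,0,0,0,22,0.5,0,-149,0,0,0,25,0.5,0,-149,0,0,0,25,0.5,0,-145,0,0,0,25,0.5,0,-110,0,0,0,25,0.5,0,-60,0,0,0,25,0.5,0,0,0,0,0,25,0.5,0,50,0,0,0,25,0.5,0,50,0,0,0,25],
)

```text
t: 19.1
tcp_pos: [0.6294, -0.1523, 0.266]
tcp_rot: [-0.002, 1.0, -0.002, 0.004]
ft_force: [0.7, 1.0, -0.2]
finger_gap: 0.293
grip_force: 0.0
```

```bash
python3 - <<'E'
from h import *
c=cap('wrist'); where(); green(c,.05); held(c,.03)
c=cap('side'); green(c,0)
E
```

```text
t 19.15 tcp [ 628.6 -152.   262.9] tooly 90.18 tilt [ 0.004 -0.002 -1.   ] gap 0.294 grip 0.0 F [-0.4 -0.4 -0.8]
[374. 161.] 1610 rect [625.3 -99.5] [58.2 39.4] yaw 0.1 dots [array([625. , -99.5])]
[324. 163.] 1635 rect [ 627.6 -152.4] [58.5 39.9] yaw 0.2 dots [array([ 628., -152.])]
green 2945 [[596.1, -171.7, 52.5], [622.0, -133.0, 54.4], [656.5, -80.4, 56.5]]
[227.  41.] 1816 rect [ 692.1 1259.3] [723.3 314.3] yaw 48.9 dots []
```

Request:
servo_tool(
  deltas=[-76,485,-140,0,0,-1.55,42,-76,485,-140,0,0,-1.55,42,-76,485,-140,0,0,-1.55,42,-76,485,-140,0,0,-1.55,42,-76,485,-140,0,0,-1.55,42,-76,485,-140,0,0,-1.55,42,-76,485,-140,0,0,-1.55,42,-76,485,-140,0,0,-1.55,42,-76,485,-140,0,0,-1.55,42,-76,485,-140,0,0,-1.55,42,-76,485,-140,0,0,-1.55,42,-76,485,-140,0,0,-1.55,42,-76,485,-140,0,0,-1.55,42,-76,485,-140,0,0,-1.55,42],
)

```text
t: 20.95
tcp_pos: [0.5519, 0.333, 0.1206]
tcp_rot: [0.699, 0.715, 0.0, 0.0]
ft_force: [-0.3, 0.1, -0.1]
finger_gap: 0.494
grip_force: 0.0
```

```bash
python3 - <<'E'
from h import *
c=cap('wrist'); where(); green(c,0)
E
```

```text
t 21.0 tcp [551.9 333.1 120.5] tooly 1.35 tilt [ 0.  0. -1.] gap 0.492 grip 0.0 F [ 0.5 -0.5 -0.6]
[321. 192.] 2799 rect [551.2 333.3] [40.  60.1] yaw -88.7 dots [array([551.3, 333.1])]
```

Request:
servo_tool(
  deltas=[-0.5,0,-50,0,0,0,42,-0.5,0,-90,0,0,0,42,-0.5,0,-105,0,0,0,42,-0.5,0,-111,0,0,0,42,-0.5,0,-111,0,0,0,42,-0.5,0,-111,0,0,0,42,-0.5,0,-111,0,0,0,2,-0.5,0,-111,0,0,0,2,-0.5,0,-111,0,0,0,2,-0.5,0,-111,0,0,0,2,-0.5,0,-111,0,0,0,2,-0.5,0,-111,0,0,0,2,-0.5,0,-100,0,0,0,2,-0.5,0,-60,0,0,0,2,-0.5,0,0,0,0,0,2,-0.5,0,60,0,0,0,2,-0.5,0,90,0,0,0,2,-0.5,0,90,0,0,0,2],
)

```text
t: 23.25
tcp_pos: [0.5524, 0.334, 0.2141]
tcp_rot: [0.699, 0.716, 0.002, 0.001]
ft_force: [0.3, 0.6, -1.2]
finger_gap: 0.178
grip_force: 39.2
```

Request:
servo_tool(
  deltas=[2,-431.5,0,0,0,1.55,2,2,-431.5,0,0,0,1.55,2,2,-431.5,0,0,0,1.55,2,2,-431.5,0,0,0,1.55,2,2,-431.5,0,0,0,1.55,2,2,-431.5,0,0,0,1.55,2,2,-431.5,0,0,0,1.55,2,2,-431.5,0,0,0,1.55,2,2,-431.5,0,0,0,1.55,2,2,-431.5,0,0,0,1.55,2,2,-431.5,0,0,0,1.55,2,2,-431.5,0,0,0,1.55,2,2,-431.5,0,0,0,1.55,2,2,-431.5,0,0,0,1.55,2],
)

```text
t: 25.0
tcp_pos: [0.5531, -0.0979, 0.2103]
tcp_rot: [-0.002, 1.0, 0.0, 0.0]
ft_force: [-0.9, -0.2, -0.0]
finger_gap: 0.176
grip_force: 39.3
```

```bash
python3 - <<'E'
from h import *
c=cap('wrist'); where(); held(c)
E
```

```text
t 25.05 tcp [553.1 -97.9 210.3] tooly 90.18 tilt [ 0.  0. -1.] gap 0.178 grip 39.3 F [-0.3 -0.4 -0.2]
green 3411 [[523.3, -118.3, 200.9], [533.7, -99.4, 204.4], [552.1, -79.2, 206.1]]
```

Request:
servo_tool(
  deltas=[0.5,0,-50,0,0,0,2,0.5,0,-100,0,0,0,2,0.5,0,-125,0,0,0,2,0.5,0,-135,0,0,0,2,0.5,0,-140,0,0,0,2,0.5,0,-145,0,0,0,2,0.5,0,-149,0,0,0,2,0.5,0,-149,0,0,0,2,0.5,0,-149,0,0,0,27,0.5,0,-149,0,0,0,30,0.5,0,-149,0,0,0,30,0.5,0,-145,0,0,0,30,0.5,0,-110,0,0,0,30,0.5,0,-60,0,0,0,30,0.5,0,0,0,0,0,30,0.5,0,50,0,0,0,30,0.5,0,100,0,0,0,30,0.5,0,100,0,0,0,30],
)

```text
t: 27.3
tcp_pos: [0.555, -0.0986, 0.3152]
tcp_rot: [-0.002, 1.0, -0.001, 0.003]
ft_force: [0.5, -0.1, -0.2]
finger_gap: 0.352
grip_force: 0.0
```

```bash
python3 - <<'E'
from h import *
c=cap('wrist','w7.png'); where(); green(c,.05); held(c,.03)
np.savez('w7.npz',**c)
P=cloud(c); z=P[...,2]; o=c['depth']>0
for n,m in dict(lock=o&(z>.056)&(z<.07)&(P[...,1]>.1)&(P[...,1]<.18)&(P[...,0]>.5)&(P[...,0]<.75),knob=o&(z>.078)&(z<.095)&(P[...,0]<.5)&(P[...,1]<-.05)&(P[...,1]>-.2)).items():
    print(n,m.sum(),P[m].min(0).round(4) if m.sum() else '',P[m].max(0).round(4) if m.sum() else '')
E
```

```text
t 27.35 tcp [554.4 -98.4 312.4] tooly 90.18 tilt [ 0.003 -0.001 -1.   ] gap 0.347 grip 0.0 F [-0.6 -0.7 -0.6]
[324. 155.] 1331 rect [554.1 -98.9] [39.7 59.7] yaw -0.1 dots [array([553.9, -99.1])]
[281. 212.] 1059 rect [ 626.7 -152.2] [60.1 40.2] yaw 0.2 dots [array([ 627.7, -152.3])]
[323. 211.] 1044 rect [625.1 -99.4] [57.3 39.4] yaw 0.2 dots [array([625. , -99.4])]
green 3096 [[524.4, -171.5, 51.9], [604.3, -110.1, 54.3], [655.0, -79.7, 56.7]]
lock 213 [0.5942 0.1276 0.0562] [0.6064 0.1497 0.0648]
knob 410 [ 0.4501 -0.1361  0.0792] [ 0.4715 -0.1151  0.0886]
```

View pics/w7.png

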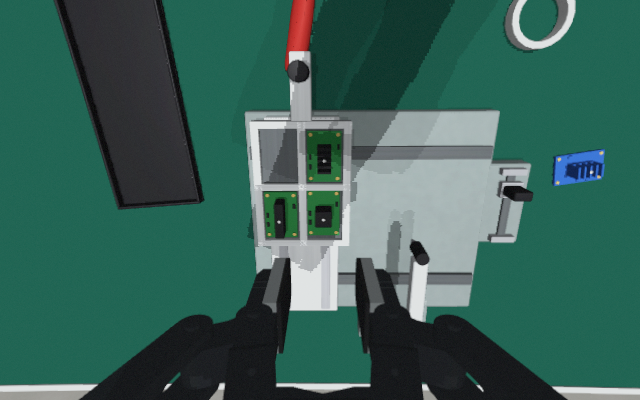

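View: sink (324,160), connector (279,221) and relay (323,215) are seated. Lock grip (516,193), lock end brackets (515,167) and (501,239), needle tip near (414,241).

Request:
servo_tool(
  deltas=[46.5,237,-170,0,0,-1.574,40,46.5,237,-170,0,0,-1.574,40,46.5,237,-170,0,0,-1.574,40,46.5,237,-170,0,0,-1.574,40,46.5,237,-170,0,0,-1.574,40,46.5,237,-170,0,0,-1.574,40,46.5,237,-170,0,0,-1.574,40,46.5,237,-170,0,0,-1.574,40,46.5,237,-170,0,0,-1.574,40,46.5,237,-170,0,0,-1.574,40,46.5,237,-170,0,0,-1.574,40,46.5,237,-170,0,0,-1.574,40],
)

```text
t: 28.85
tcp_pos: [0.5999, 0.139, 0.14]
tcp_rot: [0.707, 0.707, -0.0, -0.0]
ft_force: [0.1, 0.6, 0.9]
finger_gap: 0.465
grip_force: 0.0
```

```bash
python3 - <<'E'
from h import *
c=dict(np.load('w7.npz'))
print('brackets',dep(c,515,167),dep(c,501,239),'slot',dep(c,508,215))
d=(c['pixels'].astype(int).max(2)<60); crop=d[232:270,405:435]
for r in range(232,268,2): 
    x=np.nonzero(d[r,405:435])[0]; print(r,(x.min()+405,x.max()+405) if len(x) else None,end=' ')
print('tip',onz(c,413,241,.088))
c=cap('wrist'); where(); P=cloud(c); z=P[...,2]; o=c['depth']>0
m=o&(z>.056)&(z<.068)&(P[...,1]>.12)&(P[...,1]<.16)&(P[...,0]>.57)&(P[...,0]<.64)
print(m.sum(),np.percentile(P[m],[1,99],0).round(4))
E
```

```text
brackets [0.57334493 0.14396851 0.02334411] [0.66836136 0.13718426 0.03507989] slot [0.63661424 0.14392501 0.02867448]
232 None 234 None 236 None 238 None 240 None 242 (np.int64(412), np.int64(419)) 244 (np.int64(411), np.int64(420)) 246 (np.int64(410), np.int64(421)) 248 (np.int64(411), np.int64(423)) 250 (np.int64(412), np.int64(424)) 252 (np.int64(413), np.int64(425)) 254 (np.int64(414), np.int64(426)) 256 (np.int64(414), np.int64(427)) 258 (np.int64(415), np.int64(428)) 260 (np.int64(416), np.int64(428)) 262 (np.int64(418), np.int64(427)) 264 (np.int64(420), np.int64(424)) 266 None tip [0.64681275 0.00610341 0.088     ]
t 28.9 tcp [600.  139.  140.2] tooly 0.04 tilt [-0. -0. -1.] gap 0.465 grip 0.0 F [0.  0.4 0.2]
563 [[0.5944 0.129  0.0569]
 [0.6061 0.1502 0.0635]]
```

Request:
servo_tool(
  deltas=[0.3,0.5,-50,0,0,0,40,0.3,0.5,-85,0,0,0,40,0.3,0.5,-96,0,0,0,40,0.3,0.5,-96,0,0,0,40,0.3,0.5,-96,0,0,0,2,0.3,0.5,-96,0,0,0,2,0.3,0.5,-96,0,0,0,2,0.3,0.5,-96,0,0,0,2,0.3,0.5,-96,0,0,0,2,10,0.5,-96,0,0,0,2,20,0.5,-96,0,0,0,2,30,0.5,-96,0,0,0,2,40,0.5,-96,0,0,0,2,45,0.5,-96,0,0,0,2,47,0.5,-96,0,0,0,2,49,0.5,-96,0,0,0,2,51,0.5,-96,0,0,0,2,51,0.5,-96,0,0,0,2,51,0.5,-96,0,0,0,2],
  squeeze=25,
)

```text
t: 31.28
tcp_pos: [0.6481, 0.1398, 0.0462]
tcp_rot: [0.707, 0.707, -0.002, -0.002]
ft_force: [-22.1, -1.3, 21.4]
finger_gap: 0.132
grip_force: 31.7
```

Request:
servo_tool(
  deltas=[-3,0,0,0,0,0,25,-3,0,2,0,0,0,25,-3,0,9,0,0,0,25,-3,0,9,0,0,0,25,-3,0,9,0,0,0,2,-3,0,9,0,0,0,2,-3,0,9,0,0,0,2,-3,0,9,0,0,0,2,-1,0,9,0,0,0,2,0,0,9,0,0,0,2,1,0,9,0,0,0,2,1,0,9,0,0,0,2,1,0,9,0,0,0,2],
)

```text
t: 32.9
tcp_pos: [0.6483, 0.1395, 0.0536]
tcp_rot: [0.707, 0.707, -0.003, -0.002]
ft_force: [-21.5, -1.6, 18.0]
finger_gap: 0.131
grip_force: 28.8
```

```bash
python3 - <<'E'
from h import *
where()
c=cap('scene'); im=c['pixels'][215:310,320:420]; cv2.imwrite('pics/s8.png',cv2.resize(im,None,fx=6,fy=6,interpolation=cv2.INTER_CUBIC))
E
```

```text
t 32.9 tcp [648.3 139.5  53.6] tooly 0.03 tilt [-0.008 -0.001 -1.   ] gap 0.131 grip 28.8 F [-21.5  -1.6  18. ]
```

View pics/s8.png

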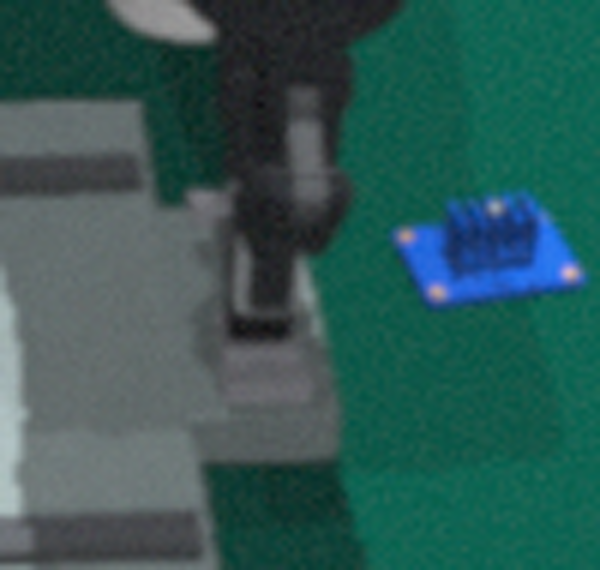

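The fingers are clear of the bracket and it stopped at the same x, so this looks like the end stop. Releasing to verify.

Request:
servo_tool(
  deltas=[-2,0,0,0,0,0,5,-2,0,0,0,0,0,30,-2,0,0,0,0,0,40,-2,0,5,0,0,0,40,-2,0,40,0,0,0,40,-2,0,90,0,0,0,40,-30,0,140,0,0,0,40,-50,0,160,0,0,0,40,-50,0,160,0,0,0,40,-50,0,160,0,0,0,40],
)

```text
t: 34.2
tcp_pos: [0.6023, 0.1394, 0.2123]
tcp_rot: [0.707, 0.707, -0.0, -0.0]
ft_force: [-0.1, -0.4, -0.9]
finger_gap: 0.468
grip_force: 0.0
```

```bash
python3 - <<'E'
from h import *
c=cap('wrist','w9.png'); where(); P=cloud(c); z=P[...,2]; o=c['depth']>0
m=o&(z>.056)&(z<.068)&(P[...,1]>.11)&(P[...,1]<.17)&(P[...,0]>.57)&(P[...,0]<.7)
print('lock',m.sum(),np.percentile(P[m],[1,99],0).round(4))
m=o&(P[...,1]>.132)&(P[...,1]<.143)&(P[...,0]>.56)&(P[...,0]<.70)
for x in np.arange(.56,.70,.004):
    k=m&(abs(P[...,0]-x)<.002); print((round(x,3),np.median(z[k]).round(4),k.sum()) if k.any() else x,end=' ')
E
```

```text
t 34.25 tcp [602.1 139.4 211.7] tooly -0.01 tilt [-0.002 -0.    -1.   ] gap 0.47 grip 0.0 F [-0.2  0.4 -0.5]
lock 340 [[0.6418 0.1297 0.057 ]
 [0.6535 0.1504 0.0638]]
(np.float64(0.56), np.float64(0.2705), np.int64(229)) (np.float64(0.564), np.float64(0.2692), np.int64(477)) (np.float64(0.568), np.float64(0.268), np.int64(299)) (np.float64(0.572), np.float64(0.025), np.int64(33)) (np.float64(0.576), np.float64(0.0345), np.int64(45)) (np.float64(0.58), np.float64(0.2516), np.int64(161)) (np.float64(0.584), np.float64(0.2385), np.int64(454)) (np.float64(0.588), np.float64(0.0284), np.int64(39)) (np.float64(0.592), np.float64(0.0284), np.int64(40)) (np.float64(0.596), np.float64(0.0281), np.int64(40)) (np.float64(0.6), np.float64(0.0284), np.int64(50)) (np.float64(0.604), np.float64(0.0284), np.int64(40)) (np.float64(0.608), np.float64(0.0286), np.int64(37)) (np.float64(0.612), np.float64(0.0284), np.int64(40)) (np.float64(0.616), np.float64(0.0283), np.int64(38)) (np.float64(0.62), np.float64(0.0282), np.int64(39)) (np.float64(0.624), np.float64(0.2441), np.int64(588)) (np.float64(0.62
[... 222 characters left out ...]
p.float64(0.2698), np.int64(490)) (np.float64(0.648), np.float64(0.2709), np.int64(412)) (np.float64(0.652), np.float64(0.2702), np.int64(160)) (np.float64(0.656), np.float64(0.2701), np.int64(6)) (np.float64(0.66), np.float64(0.0281), np.int64(29)) (np.float64(0.664), np.float64(0.0296), np.int64(57)) (np.float64(0.668), np.float64(0.0342), np.int64(48)) (np.float64(0.672), np.float64(0.0344), np.int64(30)) (np.float64(0.676), np.float64(0.0238), np.int64(23)) 0.6800000000000002 (np.float64(0.684), np.float64(0.0004), np.int64(39)) (np.float64(0.688), np.float64(0.0006), np.int64(40)) (np.float64(0.692), np.float64(0.0005), np.int64(42)) (np.float64(0.696), np.float64(0.0005), np.int64(42))
```

The lock moved 47 mm onto its stop with 22 N reaction, and it is centred where the bracket geometry puts the far end. Next: refine the pointer axis while going to the knob.

```bash
python3 - <<'E'
from h import *
def ax(c,name):
    P=cloud(c); z=P[...,2]; d=c['pixels'].astype(int).max(2)<75
    m=(c['depth']>0)&d&(abs(P[...,0]-.643)<.03)&(abs(P[...,1]-.004)<.03)
    t=m&(z>.134)&(z<.142); lo=m&(z>.08)&(z<.13)
    print(name,m.sum(),'top',t.sum(),P[t].mean(0).round(4) if t.any() else '',np.ptp(P[t],axis=0).round(4) if t.any() else '','low',lo.sum(),P[lo].mean(0).round(4) if lo.any() else '', 'zmin',z[m].min().round(4) if m.any() else '')
    if t.any():
        v,u=np.nonzero(t); h=cv2.convexHull(np.stack([u,v],1).astype(np.int32)).reshape(-1,2)
        w=np.array([onz(c,a,b,.137)[:2] for a,b in h])*1000; print('   circle',cv2.minEnclosingCircle(w.astype(np.float32)))
    for zz in (.09,.1,.11,.12):
        q=m&(abs(z-zz)<.004); 
        if q.sum()>2: print('   z',zz,q.sum(),P[q].mean(0).round(4))
for f in ('w2.npz','w7.npz'): ax(dict(np.load(f)),f)
for n in ('wrist','scene','side'): ax(cap(n),n)
E
```

```text
w2.npz 212 top 103 [0.6427 0.0033 0.1371] [0.0141 0.0132 0.0046] low 91 [0.6384 0.0022 0.119 ] zmin 0.099
   circle ((642.8140258789062, 3.2788937091827393), 7.458371162414551)
   z 0.11 22 [0.6379 0.002  0.1109]
   z 0.12 28 [0.6393 0.002  0.1198]
w7.npz 287 top 139 [0.6427 0.0029 0.137 ] [0.0138 0.0135 0.0042] low 124 [6.386e-01 5.000e-04 1.194e-01] zmin 0.1023
   circle ((642.8033447265625, 3.122633934020996), 7.450305461883545)
   z 0.11 30 [6.388e-01 6.000e-04 1.108e-01]
   z 0.12 44 [6.387e-01 4.000e-04 1.196e-01]
wrist 544 top 201 [0.643  0.0054 0.1369] [0.0113 0.0146 0.0046] low 284 [0.6418 0.0093 0.1194] zmin 0.1017
   circle ((643.7453002929688, 5.745102882385254), 8.71426773071289)
   z 0.1 6 [0.6437 0.0068 0.1027]
   z 0.11 65 [0.6417 0.0094 0.111 ]
   z 0.12 95 [0.6416 0.0093 0.12  ]
scene 28 top 28 [0.6434 0.0047 0.1365] [0.0114 0.0115 0.0041] low 0  zmin 0.1346
   circle ((643.8292846679688, 5.352265357971191), 7.2401838302612305)
side 42 top 8 [0.6397 0.0026 0.1375] [0.0072 0.0087 0.0043] low 26 [ 0.6402 -0.0007  0.1196] zmin 0.1096
   circle ((640.2579345703125, 3.7140822410583496), 4.98046350479126)
   z 0.11 5 [6.393e-01 1.000e-04 1.116e-01]
   z 0.12 12 [ 0.6409 -0.0011  0.1196]
```

Request:
servo_tool(
  deltas=[-141,-100,0,0,0,0.3,45,-141,-200,0,0,0,0.8,45,-141,-265,-40,0,0,1.57,45,-141,-265,-60,0,0,1.57,45,-141,-265,-60,0,0,1.57,45,-141,-265,-60,0,0,1.57,45,-141,-265,-60,0,0,1.57,45,-141,-265,-60,0,0,1.57,45,-141,-265,-60,0,0,1.57,45,-141,-265,-60,0,0,1.57,45,-141,-265,-60,0,0,1.57,45,-141,-265,-60,0,0,1.57,45],
)

```text
t: 35.9
tcp_pos: [0.4611, -0.1255, 0.1532]
tcp_rot: [0.001, 1.0, 0.0, -0.0]
ft_force: [-0.4, -0.8, -0.2]
finger_gap: 0.527
grip_force: 0.0
```

```bash
python3 - <<'E'
from h import *
c=cap('wrist','w10.png'); where(); P=cloud(c); z=P[...,2]; o=c['depth']>0
m=o&(z>.080)&(z<.092)&(P[...,1]>-.17)&(P[...,1]<-.08)&(P[...,0]>.43)&(P[...,0]<.5)
print('knob',m.sum(),np.percentile(P[m],[1,99],0).round(4))
E
```

```text
t 35.95 tcp [ 461.1 -125.5  153.3] tooly 89.88 tilt [-0.  0. -1.] gap 0.524 grip 0.0 F [ 0.1 -0.   0.6]
knob 850 [[ 0.4503 -0.1358  0.0807]
 [ 0.4707 -0.1162  0.0878]]
```

Request:
servo_tool(
  deltas=[0,0,-50,0,0,0,45,0,0,-80,0,0,0,45,0,0,-93,0,0,0,45,0,0,-93,0,0,0,45,0,0,-93,0,0,0,5,0,0,-93,0,0,0,5,0,0,-93,0,0,0,5,0,0,-93,0,0,0,5,0,0,-93,0,0,0,5,0,0,-93,0,0,0,5],
  squeeze=40,
)

```text
t: 37.2
tcp_pos: [0.4621, -0.1261, 0.062]
tcp_rot: [0.0, 1.0, -0.001, 0.001]
ft_force: [-1.4, 1.1, 7.5]
finger_gap: 0.237
grip_force: 39.1
```

Request:
servo_tool(
  deltas=[1,3,0,0,0,0,5,2,8,0,0,0,0,5,4,16,0,0,0,0,5,6,25,0,0,0,0,5,8,35,0,0,0,0,5,10,45,0,0,0,0,5,12,55,0,0,0,0,5,13,65,0,0,0,0,5,14,75,0,0,0,0,5,15,84,0,0,0,0,5,16,91,0,0,0,0,5,17,97,0,0,0,0,5,18,100,0,0,0,0,5,18,102,0,0,0,0,5,18,102.5,0,0,0,0,5,18,102.5,0,0,0,0,5,18,102.5,0,0,0,0,5],
)

```text
t: 39.33
tcp_pos: [0.4803, -0.0235, 0.062]
tcp_rot: [0.0, 1.0, -0.001, 0.001]
ft_force: [-1.3, -1.0, 6.7]
finger_gap: 0.242
grip_force: 39.2
```

```bash
python3 - <<'E'
from h import *
c=cap('wrist','w11.png'); where(); green(c,.05); np.savez('w11.npz',**c)
im=c['pixels']; cv2.imwrite('pics/w11.png',im)
c=cap('scene'); cv2.imwrite('pics/s11.png',cv2.resize(c['pixels'][200:330,200:400],None,fx=4,fy=4,interpolation=cv2.INTER_CUBIC))
E
```

```text
t 39.38 tcp [480.3 -23.5  62. ] tooly 89.95 tilt [ 0.003 -0.001 -1.   ] gap 0.24 grip 39.2 F [-1.3 -0.   5.9]
[346. 376.] 519 rect [550.9 -11.1] [17.5 11.7] yaw 0.6 dots []
```

View pics/w11.png

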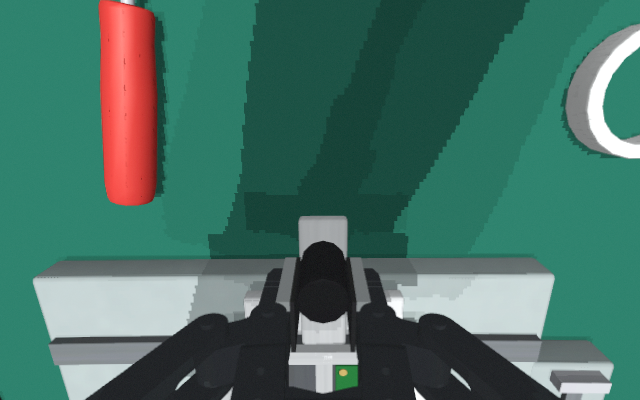

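Wrist view: the knob is gripped at (323,282) and moved, but the parts are out of its view. Using the scene crop.

View pics/s11.png

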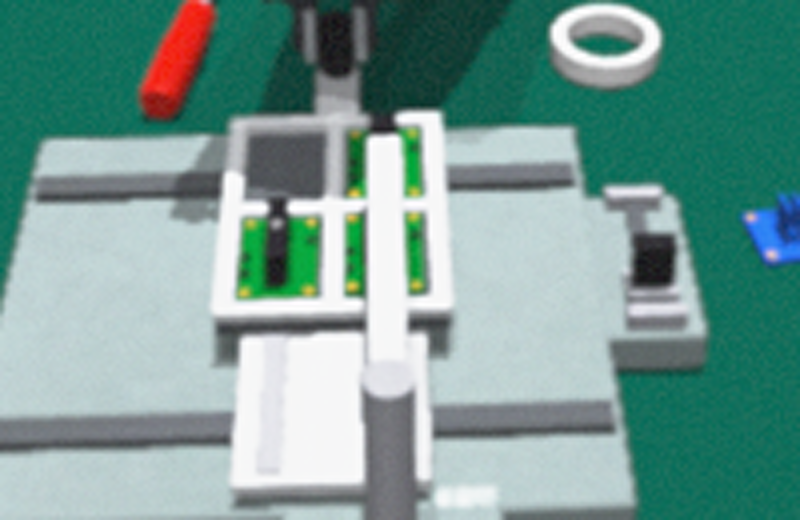

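```bash
python3 - <<'E'
from h import *
for n in ('scene','side'):
    c=cap(n); np.savez(n+'11.npz',**c); print(n)
    for k,p in dict(tip=[.6428,.0032,.088],htop=[.6428,.0032,.137],reltop=[.6428,.0032,.076],conntop=[.6455,-.0497,.076],sinktop=[.5717,.0035,.076]).items(): print(k,np.round(proj(c,p),1),end=' ')
    hsv=cv2.cvtColor(c['pixels'],cv2.COLOR_BGR2HSV)
    u0,v0=map(int,proj(c,[.62,-.01,.076]))
    g=c['pixels'].astype(int)
    m=((g.min(2)>120)).astype(np.uint8)[v0-40:v0+40,u0-50:u0+50]
    nn,l,st,ce=cv2.connectedComponentsWithStats(m)
    for i in range(1,nn):
        if st[i,4]<=12: print('\n  dot',(ce[i]+[u0-50,v0-40]).round(1),st[i,4],(onz(c,*(ce[i]+[u0-50,v0-40]),.076)*1000).round(1))
    print()
    green(c,.05)
E
```

```text
scene
tip [295.  249.6] htop [294.5 229.9] reltop [295.1 254.3] conntop [268.5 255.8] sinktop [295.1 232.4] 
  dot [337. 208.] 3 [483.5 100.8  76. ]

  dot [268.5 255.5] 4 [644.6 -49.8  76. ]

[276. 261.] 575 rect [610.9 -37.9] [124.3  60.1] yaw 0.2 dots []
side
tip [382.5 180.2] htop [384.  164.8] reltop [382.1 183.9] conntop [395.7 194.9] sinktop [359.1 193.2] 
  dot [338.3 203.3] 3 [506.8  -1.7  76. ]

[220.  67.] 394 rect [544.6 914. ] [230.3  80.1] yaw 71.9 dots []
[381. 198.] 270 rect [622.6 -13.8] [ 74.7 134.8] yaw -36.2 dots []
```

The connector dot at (268.5,255.5) agrees with the prediction, but the beam hides the relay. I'll let go of the knob and look with the wrist camera between the open fingers to check centring at close range.

Request:
servo_tool(
  deltas=[0,0,0,0,0,0,5,0,0,0,0,0,0,25,0,0,0,0,0,0,45,0,0,0,0,0,0,45,0,0,30,0,0,0,45,0,0,70,0,0,0,60,10,10,120,0,0,0,85,30,25,140,0,0,0,85,30,25,140,0,0,0,85,30,25,140,0,0,0,85,30,25,140,0,0,0,85],
)

```text
t: 40.9
tcp_pos: [0.5081, 0.0018, 0.1991]
tcp_rot: [0.001, 1.0, 0.0, -0.001]
ft_force: [0.1, -0.5, -0.1]
finger_gap: 0.993
grip_force: 0.0
```

```bash
python3 - <<'E'
from h import *
c=cap('wrist'); where(); np.savez('w12.npz',**c); green(c,.05)
for k,p in dict(tip=[.6428,.0032,.088],reltop=[.6428,.0032,.076]).items(): print(k,np.round(proj(c,p),1),end=' ')
cv2.imwrite('pics/w12.png',cv2.resize(c['pixels'][250:400,220:420],None,fx=4,fy=4,interpolation=cv2.INTER_CUBIC))
E
```

```text
t 40.95 tcp [508.3   1.8 199.3] tooly 89.92 tilt [-0.002  0.    -1.   ] gap 0.995 grip 0.0 F [-0.   0.5 -0.6]
[324. 248.] 1797 rect [571.8   2.6] [59.6 40. ] yaw 0.2 dots [array([572.6,   2.6])]
[271. 318.] 1450 rect [646.1 -50.9] [40.3 58.8] yaw -0.3 dots [array([646.5, -51.1])]
[324. 314.] 1310 rect [644.4   1.9] [57.5 39.7] yaw 0.3 dots [array([643.6,   1.7])]
tip [325.3 341.9] reltop [325.2 332.8]
```

View pics/w12.png

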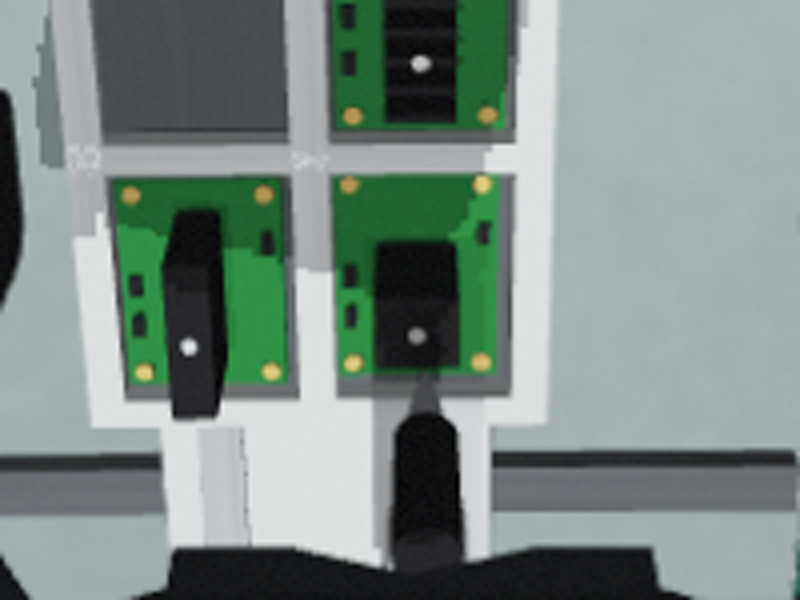

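Crop: needle tip at about (326,342) px, relay dot at (324.3,334) px, which puts the relay about 1 mm too far in x and 2.2 mm short in y. Regripping the knob and correcting.

Request:
servo_tool(
  deltas=[-20,-15,-40,0,0,0,60,-28,-25.5,-80,0,0,0,45,-28,-25.5,-115,0,0,0,45,-28,-25.5,-137,0,0,0,45,-28,-25.5,-137,0,0,0,45,-28,-25.5,-137,0,0,0,5,-28,-25.5,-137,0,0,0,5,-28,-25.5,-137,0,0,0,5,-28,-25.5,-137,0,0,0,5,-28,-25.5,-137,0,0,0,5,-28.5,-24.5,-137,0,0,0,5,-29,-23.3,-137,0,0,0,5,-29,-23.3,-137,0,0,0,5,-29,-23.3,-137,0,0,0,5],
)

```text
t: 42.7
tcp_pos: [0.4813, -0.0216, 0.0646]
tcp_rot: [0.0, 1.0, -0.0, 0.001]
ft_force: [1.2, -1.2, 6.6]
finger_gap: 0.237
grip_force: 39.5
```

Request:
servo_tool(
  deltas=[0,0,0,0,0,0,5,0,0,0,0,0,0,5,0,0,0,0,0,0,5,0,0,0,0,0,0,5,0,0,0,0,0,0,5,0,0,0,0,0,0,5,0,0,0,0,0,0,5,0,0,0,0,0,0,5,0,0,0,0,0,0,5,0,0,0,0,0,0,25,0,0,0,0,0,0,45,0,0,0,0,0,0,45,0,0,30,0,0,0,45,0,0,70,0,0,0,60,10,10,120,0,0,0,85,30,25,140,0,0,0,85,30,25,140,0,0,0,85,30,25,140,0,0,0,85,30,25,140,0,0,0,85],
)

```text
t: 45.08
tcp_pos: [0.5092, 0.0035, 0.2021]
tcp_rot: [0.001, 1.0, 0.0, -0.001]
ft_force: [-0.3, -0.6, -0.1]
finger_gap: 0.992
grip_force: 0.0
```

```bash
cat >> h.py <<'E'
def tip(c):
    """needle tip pixel: dark-column centre of holder/needle extrapolated; returns tip at z=.088"""
    u0,v0=np.round(proj(c,[.6428,.004,.088])).astype(int)
    g=c['pixels'].astype(int).max(2); out=[]
    for v in range(v0-6,min(v0+40,399),3):
        r=np.nonzero(g[v,u0-25:u0+25]<70)[0]
        out.append((v,(r.min()+u0-25,r.max()+u0-25) if len(r) else None))
    print('pred tip px',u0,v0,[(v,tuple(map(int,r))) if r else (v,) for v,r in out])
E
python3 - <<'E'
from h import *
c=cap('wrist','w13.png'); where(); np.savez('w13.npz',**c); green(c,.05); tip(c)
c=dict(np.load('w12.npz')); tip(c)
E
```

```text
t 45.12 tcp [509.3   3.5 202.3] tooly 89.93 tilt [-0.002  0.    -1.   ] gap 0.995 grip 0.0 F [-0.5  1.1  0.5]
[325. 246.] 1756 rect [571.7   4.5] [40.  58.7] yaw -0.1 dots [array([572.1,   4.4])]
[324. 311.] 1292 rect [643.6   3.7] [39.5 56.4] yaw -0.1 dots [array([643.4,   3.8])]
[271. 315.] 1436 rect [645.8 -49.1] [40.4 59. ] yaw -0.2 dots [array([645.8, -49.2])]
pred tip px 324 339 [(333, (313, 334)), (336, (313, 334)), (339, (322, 327)), (342,), (345,), (348,), (351, (319, 329)), (354, (317, 331)), (357, (317, 331)), (360, (317, 331)), (363, (316, 348)), (366, (316, 332)), (369, (316, 332)), (372, (316, 332)), (375, (316, 332)), (378, (316, 332))]
pred tip px 326 342 [(336, (314, 334)), (339, (314, 334)), (342, (315, 329)), (345,), (348,), (351,), (354, (322, 330)), (357, (319, 333)), (360, (319, 333)), (363, (319, 350)), (366, (319, 350)), (369, (318, 334)), (372, (318, 334)), (375, (318, 334)), (378, (318, 334)), (381, (318, 335))]
```

Relay now at (643.4,3.8) against a tip at (642.8,4.0), centred, and it has stood still for over 2 s. Next the connector: shift (-3,+53).

Request:
servo_tool(
  deltas=[-20,-15,-40,0,0,0,60,-30,-25,-80,0,0,0,45,-30,-25,-115,0,0,0,45,-30,-25,-139,0,0,0,45,-30,-25,-139,0,0,0,45,-30,-25,-139,0,0,0,5,-30,-25,-139,0,0,0,5,-30,-25,-139,0,0,0,5,-30,-25,-139,0,0,0,5,-30,-25,-139,0,0,0,5],
)

```text
t: 46.38
tcp_pos: [0.4809, -0.0216, 0.0657]
tcp_rot: [0.0, 1.0, -0.0, 0.001]
ft_force: [-2.6, -1.0, 6.7]
finger_gap: 0.239
grip_force: 39.5
```

Request:
servo_tool(
  deltas=[0,2,0,0,0,0,5,-0.5,6,0,0,0,0,5,-1,11,0,0,0,0,5,-1.5,17,0,0,0,0,5,-2,24,0,0,0,0,5,-2.5,31,0,0,0,0,5,-3,38,0,0,0,0,5,-3,44,0,0,0,0,5,-3,49,0,0,0,0,5,-3,52,0,0,0,0,5,-3,53.2,0,0,0,0,5,-3,53.2,0,0,0,0,5,-3,53.2,0,0,0,0,5],
)

```text
t: 48.0
tcp_pos: [0.4783, 0.0319, 0.0657]
tcp_rot: [0.0, 1.0, -0.0, 0.001]
ft_force: [1.4, 0.1, 7.4]
finger_gap: 0.24
grip_force: 39.6
```

Request:
servo_tool(
  deltas=[0,0,0,0,0,0,5,0,0,0,0,0,0,5,0,0,0,0,0,0,5,0,0,0,0,0,0,5,0,0,0,0,0,0,5,0,0,0,0,0,0,5,0,0,0,0,0,0,5,0,0,0,0,0,0,5,0,0,0,0,0,0,5,0,0,0,0,0,0,25,0,0,0,0,0,0,45,0,0,0,0,0,0,45,0,0,30,0,0,0,45,0,0,70,0,0,0,60,10,-10,120,0,0,0,85,30,-30,140,0,0,0,85,30,-30,140,0,0,0,85,30,-30,140,0,0,0,85,30,-30,140,0,0,0,85],
)

```text
t: 50.38
tcp_pos: [0.5061, 0.0025, 0.2032]
tcp_rot: [0.0, 1.0, 0.0, -0.001]
ft_force: [-0.5, 0.2, 0.6]
finger_gap: 1.0
grip_force: 0.0
```

```bash
python3 - <<'E'
from h import *
c=cap('wrist','w14.png'); where(); np.savez('w14.npz',**c); green(c,.05); tip(c)
E
```

```text
t 50.42 tcp [506.3   2.5 203.4] tooly 89.98 tilt [-0.002  0.001 -1.   ] gap 0.989 grip 0.0 F [ 0.3 -0.1  0.1]
[382. 246.] 1726 rect [569.3  57.9] [58.9 40.1] yaw 0.0 dots [array([569.9,  58.5])]
[325. 314.] 1532 rect [642.6   4.4] [59.3 39.8] yaw 0.3 dots [array([643.7,   4.7])]
[378. 311.] 1272 rect [641.4  57.5] [56.6 39.5] yaw 0.1 dots [array([640.7,  57.5])]
pred tip px 325 341 [(335, (320, 331)), (338, (320, 331)), (341, (320, 330)), (344, (320, 331)), (347, (321, 330)), (350, (329, 329)), (353, (320, 330)), (356, (318, 332)), (359, (318, 332)), (362, (300, 332)), (365, (300, 332)), (368, (317, 333)), (371, (317, 333)), (374, (317, 333)), (377, (317, 333)), (380, (317, 333))]
```

Connector at (643.5,4.6) against the tip at (642.8,4.0), centred, and it stood over 2 s. Next the sink: shift (+73,-54.5).

Request:
servo_tool(
  deltas=[-20,15,-40,0,0,0,60,-30,30,-80,0,0,0,45,-30,30,-115,0,0,0,45,-30,30,-139,0,0,0,45,-30,30,-139,0,0,0,45,-30,30,-139,0,0,0,5,-30,30,-139,0,0,0,5,-30,30,-139,0,0,0,5,-30,30,-139,0,0,0,5,-30,30,-139,0,0,0,5],
)

```text
t: 51.68
tcp_pos: [0.4779, 0.0318, 0.0667]
tcp_rot: [0.0, 1.0, -0.0, 0.001]
ft_force: [-1.2, 1.5, 7.1]
finger_gap: 0.24
grip_force: 39.4
```

Request:
servo_tool(
  deltas=[2,-2,0,0,0,0,5,7,-5,0,0,0,0,5,13,-10,0,0,0,0,5,20,-15,0,0,0,0,5,28,-21,0,0,0,0,5,36,-27,0,0,0,0,5,44,-33,0,0,0,0,5,52,-39,0,0,0,0,5,59,-44,0,0,0,0,5,65,-48.5,0,0,0,0,5,70,-52,0,0,0,0,5,72,-54,0,0,0,0,5,73,-54.5,0,0,0,0,5,73,-54.5,0,0,0,0,5,73,-54.5,0,0,0,0,5],
)

```text
t: 53.55
tcp_pos: [0.5511, -0.0229, 0.0667]
tcp_rot: [0.0, 1.0, -0.0, 0.001]
ft_force: [-1.3, 0.8, 4.9]
finger_gap: 0.239
grip_force: 39.4
```

Request:
servo_tool(
  deltas=[0,0,0,0,0,0,5,0,0,0,0,0,0,5,0,0,0,0,0,0,5,0,0,0,0,0,0,5,0,0,0,0,0,0,5,0,0,0,0,0,0,5,0,0,0,0,0,0,5,0,0,0,0,0,0,5,0,0,0,0,0,0,5,0,0,0,0,0,0,25,0,0,0,0,0,0,45,0,0,0,0,0,0,45,0,0,30,0,0,0,45,0,0,70,0,0,0,60,-15,10,120,0,0,0,85,-45,25,140,0,0,0,85,-45,25,140,0,0,0,85,-45,25,140,0,0,0,85,-45,25,140,0,0,0,85],
)

```text
t: 55.92
tcp_pos: [0.5051, 0.0021, 0.2042]
tcp_rot: [0.001, 1.0, 0.0, -0.001]
ft_force: [0.5, -0.3, 0.1]
finger_gap: 0.998
grip_force: 0.0
```

```bash
python3 - <<'E'
from h import *
c=cap('wrist','w15.png'); where(); np.savez('w15.npz',**c); green(c,.05); tip(c)
E
```

```text
t 55.98 tcp [505.    2.1 204.2] tooly 89.93 tilt [-0.002  0.    -1.   ] gap 0.995 grip 0.0 F [0.3 0.2 0.4]
[325. 313.] 1420 rect [642.4   3.3] [39.9 59.3] yaw -0.1 dots [array([643.4,   3.8])]
[274. 369.] 992 rect [717.9 -50.3] [40.1 61.8] yaw -0.3 dots []
[311. 370.] 391 rect [712.5 -10.4] [14.6 50.8] yaw -1.0 dots []
[338. 369.] 302 rect [711.2  18.7] [49.8 11.4] yaw 7.3 dots []
pred tip px 326 341 [(335, (317, 333)), (338, (317, 332)), (341, (317, 333)), (344, (317, 333)), (347,), (350,), (353, (320, 330)), (356, (318, 333)), (359, (318, 333)), (362, (317, 339)), (365, (317, 340)), (368, (315, 333)), (371, (315, 334)), (374, (308, 334)), (377, (314, 334)), (380, (314, 334))]
```

Sink at (643.4,3.8), centred, and it stood over 2 s. Now regripping and pushing the carrier home.

Request:
servo_tool(
  deltas=[30,-10,-40,0,0,0,60,45,-25,-80,0,0,0,45,45,-25,-115,0,0,0,45,45,-25,-139,0,0,0,45,45,-25,-139,0,0,0,45,45,-25,-139,0,0,0,5,45,-25,-139,0,0,0,5,45,-25,-139,0,0,0,5,45,-25,-139,0,0,0,5,45,-25,-139,0,0,0,5],
)

```text
t: 57.22
tcp_pos: [0.5509, -0.0229, 0.0677]
tcp_rot: [0.0, 1.0, -0.0, 0.001]
ft_force: [-1.0, -0.7, 5.7]
finger_gap: 0.24
grip_force: 39.7
```

Request:
servo_tool(
  deltas=[-3,-3,0,0,0,0,5,-8,-9,0,0,0,0,5,-15,-17,0,0,0,0,5,-23,-26,0,0,0,0,5,-31,-35,0,0,0,0,5,-39,-44,0,0,0,0,5,-47,-53,0,0,0,0,5,-55,-62,0,0,0,0,5,-63,-71,0,0,0,0,5,-71,-80,0,0,0,0,5,-78,-88,0,0,0,0,5,-84,-95,0,0,0,0,5,-88,-100,0,0,0,0,5,-90,-103,0,0,0,0,5,-92,-105,0,0,0,0,5,-93,-106,0,0,0,0,5,-93,-106,0,0,0,0,5,-93,-106,0,0,0,0,5],
)

```text
t: 59.48
tcp_pos: [0.4582, -0.1288, 0.0676]
tcp_rot: [0.0, 1.0, -0.0, 0.001]
ft_force: [2.2, 2.2, 5.6]
finger_gap: 0.237
grip_force: 39.8
```

Request:
servo_tool(
  deltas=[-1,-1,0,0,0,0,5,-2,-2,0,0,0,0,5,-3,-3,0,0,0,0,5,-3,-3,0,0,0,0,5,-3,-3,0,0,0,0,5],
)

```text
t: 60.1
tcp_pos: [0.4581, -0.1291, 0.0677]
tcp_rot: [-0.001, 1.0, 0.003, 0.005]
ft_force: [20.4, 17.3, -0.2]
finger_gap: 0.242
grip_force: 39.5
```

Both stops met (20 and 17 N). Releasing and going to the lock.

Request:
servo_tool(
  deltas=[0,0,0,0,0,0,25,0,0,0,0,0,0,45,0,0,0,0,0,0,45,0,0,40,0,0,0,45,0,0,100,0,0,0,45,0,0,160,0,0,0,45,50,60,180,0,0,-0.3,45,80,120,180,0,0,-0.6,45,193,271,150,0,0,-1.57,40,193,271,150,0,0,-1.57,40,193,271,150,0,0,-1.57,40,193,271,150,0,0,-1.57,40,193,271,150,0,0,-1.57,40,193,271,150,0,0,-1.57,40,193,271,150,0,0,-1.57,40,193,271,90,0,0,-1.57,40,193,271,90,0,0,-1.57,40],
)

```text
t: 62.22
tcp_pos: [0.6435, 0.1391, 0.1507]
tcp_rot: [0.707, 0.707, -0.004, -0.003]
ft_force: [0.1, 0.3, 0.1]
finger_gap: 0.47
grip_force: 0.0
```

```bash
python3 - <<'E'
from h import *
c=cap('wrist'); where(); P=cloud(c); z=P[...,2]; o=c['depth']>0
m=o&(z>.056)&(z<.068)&(P[...,1]>.11)&(P[...,1]<.17)&(P[...,0]>.57)&(P[...,0]<.7)
print('lock',m.sum(),np.percentile(P[m],[1,99],0).round(4))
c=cap('scene'); print('scene'); P=cloud(c); z=P[...,2]
m=(z>.08)&(z<.092)&(P[...,0]<.5)&(P[...,0]>.4)&(abs(P[...,1]+.13)<.05); print('knob',m.sum(),P[m].mean(0).round(4))
green(c,.05)
E
```

```text
t 62.27 tcp [645.4 139.1 154.5] tooly 0.0 tilt [-0.005 -0.    -1.   ] gap 0.468 grip 0.0 F [-0.7 -0.4  0.4]
lock 500 [[0.6419 0.1292 0.0566]
 [0.6533 0.1504 0.0638]]
scene
knob 55 [ 0.4592 -0.1287  0.0845]
[235. 252.] 934 rect [ 585.5 -128. ] [130.8  91.4] yaw 0.1 dots []
```

Request:
servo_tool(
  deltas=[0,0.5,-50,0,0,0,40,0,0.5,-90,0,0,0,40,0,0.5,-108,0,0,0,40,0,0.5,-108,0,0,0,40,0,0.5,-108,0,0,0,2,0,0.5,-108,0,0,0,2,0,0.5,-108,0,0,0,2,0,0.5,-108,0,0,0,2,0,0.5,-108,0,0,0,2,-10,0.5,-108,0,0,0,2,-20,0.5,-108,0,0,0,2,-30,0.5,-108,0,0,0,2,-40,0.5,-108,0,0,0,2,-45,0.5,-108,0,0,0,2,-48,0.5,-108,0,0,0,2,-50,0.5,-108,0,0,0,2,-52,0.5,-108,0,0,0,2,-52,0.5,-108,0,0,0,2,-52,0.5,-108,0,0,0,2],
  squeeze=25,
)

```text
t: 64.7
tcp_pos: [0.5975, 0.1396, 0.0511]
tcp_rot: [0.707, 0.707, 0.002, 0.002]
ft_force: [4.3, -0.9, 7.4]
finger_gap: 0.129
grip_force: 27.8
```

Request:
servo_tool(
  deltas=[-1,0,0,0,0,0,2,-2,0,0,0,0,0,2,-3,0,0,0,0,0,2,-3,0,0,0,0,0,2,-3,0,0,0,0,0,2],
)

```text
t: 65.32
tcp_pos: [0.5971, 0.1396, 0.0512]
tcp_rot: [0.707, 0.707, 0.004, 0.004]
ft_force: [17.3, 0.1, -3.3]
finger_gap: 0.129
grip_force: 26.6
```

Lock is on its near stop: 50 mm of travel and 17 N. Releasing, then to the sink board.

Request:
servo_tool(
  deltas=[1,0,0,0,0,0,20,2,0,0,0,0,0,40,2,0,0,0,0,0,40,2,0,40,0,0,0,40,2,0,100,0,0,0,40,0,0,160,0,0,0.3,40,-43,-241,160,0,0,1.57,42,-43,-241,160,0,0,1.57,42,-43,-241,160,0,0,1.57,42,-43,-241,160,0,0,1.57,42,-43,-241,160,0,0,1.57,42,-43,-241,160,0,0,1.57,42,-43,-241,160,0,0,1.57,42,-43,-241,160,0,0,1.57,42,-43,-241,160,0,0,1.57,42],
)

```text
t: 67.2
tcp_pos: [0.5489, -0.101, 0.2082]
tcp_rot: [0.001, 1.0, 0.0, -0.0]
ft_force: [1.1, 0.0, 0.7]
finger_gap: 0.491
grip_force: 0.0
```

```bash
python3 - <<'E'
from h import *
c=cap('wrist'); where(); green(c,.05); P=cloud(c); z=P[...,2]; o=c['depth']>0
m=o&(z>.056)&(z<.068)&(P[...,1]>.11)&(P[...,1]<.17)&(P[...,0]>.57)&(P[...,0]<.7)
if m.sum(): print('lock',m.sum(),np.percentile(P[m],[1,99],0).round(4))
m=o&(z>.080)&(z<.092)&(abs(P[...,1]+.13)<.05)&(P[...,0]>.42)&(P[...,0]<.5)
if m.sum(): print('knob',m.sum(),np.percentile(P[m],[1,99],0).round(4))
# tray walls
c=dict(np.load('w2.npz'));P=cloud(c); z=P[...,2]
d=(c['pixels'].astype(int).max(2)<70)&(c['depth']>0)&(P[...,1]<-.24)&(P[...,1]>-.42)&(P[...,0]>.33)&(P[...,0]<.67)
fl=d&(z<.008)&(z>.001); w=d&(z>.012)&(z<.02)
for m in (fl,w):
    r=cv2.minAreaRect((P[m][:,:2]*1000).astype(np.float32)); print('tray',m.sum(),r, cv2.boxPoints(r).round(0).tolist())
E
```

```text
t 67.25 tcp [ 548.9 -101.   208.2] tooly 89.79 tilt [-0.  0. -1.] gap 0.494 grip 0.0 F [-0.6  0.4 -0.5]
[322. 181.] 2165 rect [ 550.  -102.5] [60.1 39.8] yaw 0.5 dots [array([ 550.4, -102.4])]
[268. 251.] 1380 rect [ 623.2 -155.9] [61.  40.3] yaw 0.2 dots []
[321. 253.] 1616 rect [ 621.6 -103.3] [39.7 57.5] yaw -0.1 dots [array([ 621.3, -103.5])]
lock 417 [[0.5915 0.1272 0.0561]
 [0.6037 0.1491 0.0635]]
knob 783 [[ 0.447  -0.1393  0.0826]
 [ 0.4676 -0.1191  0.088 ]]
tray 13979 ((502.7864990234375, -336.3751525878906), (267.61279296875, 123.85614013671875), 4.796653747558594) [[364.0, -286.0], [375.0, -409.0], [641.0, -387.0], [631.0, -263.0]]
tray 2182 ((501.18572998046875, -331.80743408203125), (259.9123840332031, 114.23760223388672), 4.752867221832275) [[367.0, -286.0], [376.0, -399.0], [635.0, -378.0], [626.0, -264.0]]
```

Carrier, lock and boards all check out. Tray centre (501,-331.5), yaw 4.8°. Picking the sink.

Request:
servo_tool(
  deltas=[1.5,-1.4,-50,0,0,0,40,1.5,-1.4,-100,0,0,0,40,1.5,-1.4,-135,0,0,0,40,1.5,-1.4,-147,0,0,0,40,1.5,-1.4,-147,0,0,0,40,1.5,-1.4,-147,0,0,0,40,1.5,-1.4,-147,0,0,0,2,1.5,-1.4,-147,0,0,0,2,1.5,-1.4,-147,0,0,0,2,1.5,-1.4,-147,0,0,0,2,1.5,-1.4,-147,0,0,0,2,1.5,-1.4,-147,0,0,0,2,1.5,-1.4,-135,0,0,0,2,1.5,-1.4,-100,0,0,0,2,1.5,-1.4,-50,0,0,0,2,1.5,-1.4,0,0,0,0,2,1.5,-1.4,0,0,0,0,2],
  squeeze=40,
)

```text
t: 69.38
tcp_pos: [0.5526, -0.1034, 0.2138]
tcp_rot: [0.0, 1.0, -0.002, 0.004]
ft_force: [-0.5, -0.5, -0.9]
finger_gap: 0.178
grip_force: 40.0
```

Request:
servo_tool(
  deltas=[-127,-236,0,0,0,0.087,2,-127,-236,0,0,0,0.087,2,-127,-236,0,0,0,0.087,2,-127,-236,0,0,0,0.087,2,-127,-236,0,0,0,0.087,2,-127,-236,0,0,0,0.087,2,-127,-236,-60,0,0,0.087,2,-127,-236,-90,0,0,0.087,2,-127,-236,-90,0,0,0.087,2,-127,-236,-90,0,0,0.087,2],
)

```text
t: 70.62
tcp_pos: [0.4246, -0.3383, 0.12]
tcp_rot: [-0.044, 0.999, -0.001, 0.001]
ft_force: [0.1, 0.5, 0.4]
finger_gap: 0.175
grip_force: 40.0
```

```bash
python3 - <<'E'
from h import *
c=cap('wrist','w16.png'); where(); held(c,.08)
P=cloud(c); z=P[...,2]; d=(c['pixels'].astype(int).max(2)<80)&(c['depth']>0)&(z>.012)&(z<.02)
print(np.percentile(P[d],[1,99],0).round(3))
E
```

```text
t 70.67 tcp [ 424.7 -338.8  120.4] tooly 94.99 tilt [ 0.002 -0.002 -1.   ] gap 0.174 grip 40.0 F [0.  0.1 0.3]
green 3789 [[392.0, -360.6, 107.8], [403.9, -341.5, 111.4], [424.6, -320.4, 113.1]]
[[ 0.369 -0.397  0.012]
 [ 0.522 -0.278  0.018]]
```

View pics/w16.png

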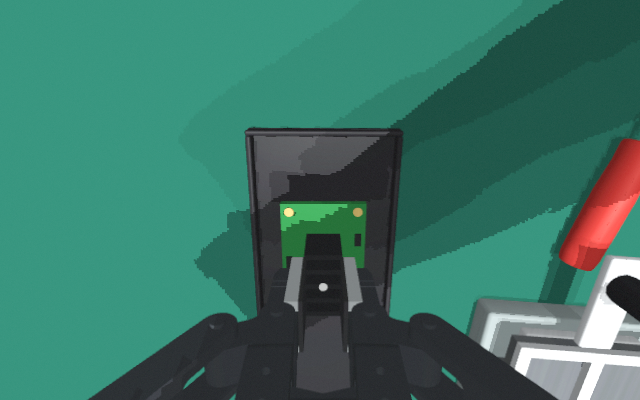

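Board is held level over the near slot inside the tray walls (x 280-365, rows 200+). Lowering it.

Request:
servo_tool(
  deltas=[0,0,-50,0,0,0,2,0,0,-85,0,0,0,2,0,0,-97,0,0,0,2,0,0,-102,0,0,0,2,0,0,-104,0,0,0,2,0,0,-104,0,0,0,2,0,0,-104,0,0,0,25,0,0,-104,0,0,0,30,0,0,-104,0,0,0,30,0,0,-95,0,0,0,30,0,0,-50,0,0,0,30,0,0,10,0,0,0,30,0,0,70,0,0,0,30,0,0,90,0,0,0,30,0,0,90,0,0,0,30],
)

```text
t: 72.55
tcp_pos: [0.4241, -0.3392, 0.2098]
tcp_rot: [-0.043, 0.999, -0.001, 0.001]
ft_force: [-0.4, 0.0, -0.6]
finger_gap: 0.353
grip_force: 0.0
```

Request:
servo_tool(
  deltas=[196,235,0,0,0,-0.085,32,196,235,0,0,0,-0.085,32,196,235,0,0,0,-0.085,32,196,235,0,0,0,-0.085,32,196,235,0,0,0,-0.085,32,196,235,0,0,0,-0.085,32,196,235,0,0,0,-0.085,32,196,235,0,0,0,-0.085,32,196,235,0,0,0,-0.085,32],
)

```text
t: 73.68
tcp_pos: [0.6191, -0.1046, 0.2083]
tcp_rot: [0.0, 1.0, 0.0, -0.0]
ft_force: [0.4, -1.0, 0.2]
finger_gap: 0.376
grip_force: 0.0
```

```bash
python3 - <<'E'
from h import *
c=cap('wrist'); where(); green(c,.05)
c=cap('side'); print('side'); green(c,.004)
E
```

```text
t 73.72 tcp [ 619.2 -104.4  208.4] tooly 89.99 tilt [ 0.  0. -1.] gap 0.375 grip 0.0 F [-0.   0.4  0.6]
[325. 183.] 2115 rect [ 621.4 -103.4] [59.1 39.6] yaw 1.3 dots [array([ 620.4, -102.5])]
[266. 185.] 1997 rect [ 623.4 -156. ] [59.6 40.3] yaw 0.2 dots [array([ 624.1, -156.3])]
side
[227.  41.] 1813 rect [ 691.2 1252.2] [713.1 312.8] yaw 48.9 dots []
[393. 340.] 607 rect [ 421.9 -340. ] [63.5 43.7] yaw 5.0 dots [array([ 422.8, -339.1])]
```

Request:
servo_tool(
  deltas=[1.7,1.5,-50,0,0,0,32,1.7,1.5,-100,0,0,0,32,1.7,1.5,-135,0,0,0,32,1.7,1.5,-147,0,0,0,32,1.7,1.5,-147,0,0,0,32,1.7,1.5,-147,0,0,0,32,1.7,1.5,-147,0,0,0,2,1.7,1.5,-147,0,0,0,2,1.7,1.5,-147,0,0,0,2,1.7,1.5,-147,0,0,0,2,1.7,1.5,-147,0,0,0,2,1.7,1.5,-147,0,0,0,2,1.7,1.5,-135,0,0,0,2,1.7,1.5,-100,0,0,0,2,1.7,1.5,-50,0,0,0,2,1.7,1.5,0,0,0,0,2,1.7,1.5,0,0,0,0,2],
)

```text
t: 75.9
tcp_pos: [0.6234, -0.1028, 0.2143]
tcp_rot: [-0.001, 1.0, -0.001, 0.004]
ft_force: [0.6, 0.3, -1.0]
finger_gap: 0.223
grip_force: 39.8
```

Request:
servo_tool(
  deltas=[-120,-229,0,0,0,0.084,2,-120,-229,0,0,0,0.084,2,-120,-229,0,0,0,0.084,2,-120,-229,0,0,0,0.084,2,-120,-229,0,0,0,0.084,2,-120,-229,0,0,0,0.084,2,-120,-229,-60,0,0,0.084,2,-120,-229,-90,0,0,0.084,2,-120,-229,-90,0,0,0.084,2,-120,-229,-90,0,0,0.084,2],
)

```text
t: 77.15
tcp_pos: [0.5023, -0.3307, 0.12]
tcp_rot: [-0.043, 0.999, -0.001, 0.001]
ft_force: [-1.2, 0.6, 1.2]
finger_gap: 0.218
grip_force: 39.8
```

```bash
python3 - <<'E'
from h import *
c=cap('wrist'); where(); held(c,.08); green(c,.004)
E
```

```text
t 77.2 tcp [ 502.5 -331.2  120.5] tooly 94.94 tilt [ 0.002 -0.002 -1.   ] gap 0.219 grip 39.8 F [ 0.2  0.1 -0.4]
green 4330 [[469.9, -352.9, 108.0], [483.7, -333.1, 110.9], [530.0, -312.6, 113.3]]
[341. 127.] 188 rect [ 446.  -325.7] [10.6 15.2] yaw -85.1 dots [array([ 445.1, -323.6])]
[323. 226.] 4247 rect [ 533.6 -328.9] [57.8 67.4] yaw -85.0 dots []
[323. 308.] 382 rect [ 602.3 -322.7] [ 8.1 36.5] yaw -85.0 dots []
[545. 364.] 912 rect [ 646.9 -115.4] [47.8 29. ] yaw 89.8 dots []
```

Request:
servo_tool(
  deltas=[0,0,-50,0,0,0,2,0,0,-85,0,0,0,2,0,0,-97,0,0,0,2,0,0,-102,0,0,0,2,0,0,-104,0,0,0,2,0,0,-104,0,0,0,2,0,0,-104,0,0,0,30,0,0,-104,0,0,0,34,0,0,-104,0,0,0,34,0,0,-95,0,0,0,34,0,0,-50,0,0,0,34,0,0,10,0,0,0,30,0,0,70,0,0,0,30,0,0,90,0,0,0,30,0,0,90,0,0,0,30],
)

```text
t: 79.08
tcp_pos: [0.5019, -0.3316, 0.2099]
tcp_rot: [-0.043, 0.999, -0.001, 0.001]
ft_force: [-0.8, -0.8, -0.5]
finger_gap: 0.352
grip_force: 0.0
```

Request:
servo_tool(
  deltas=[122,176,0,0,0,-0.085,30,122,176,0,0,0,-0.085,30,122,176,0,0,0,-0.085,30,122,176,0,0,0,-0.085,30,122,176,0,0,0,-0.085,30,122,176,0,0,0,-0.085,30,122,176,0,0,0,-0.085,30,122,176,0,0,0,-0.085,30],
)

```text
t: 80.08
tcp_pos: [0.6229, -0.1559, 0.2082]
tcp_rot: [0.001, 1.0, 0.0, -0.0]
ft_force: [0.1, 0.3, 0.9]
finger_gap: 0.348
grip_force: 0.0
```

```bash
python3 - <<'E'
from h import *
c=cap('wrist'); where(); green(c,.05)
c=cap('side'); print('side'); green(c,.004)
E
```

```text
t 80.12 tcp [ 623.  -155.8  208.3] tooly 89.95 tilt [ 0.  0. -1.] gap 0.351 grip 0.0 F [-0.1 -0.2  0.5]
[126.  37.] 2553 rect [ 506.4 -309.2] [52.3 35.8] yaw 4.7 dots [array([ 506.4, -308. ])]
[323. 181.] 2177 rect [ 623.5 -156.2] [40. 59.] yaw -0.0 dots [array([ 624.1, -156.1])]
side
[227.  41.] 1823 rect [ 689.  1249.7] [719.8 312.8] yaw 48.9 dots []
[405. 332.] 1147 rect [ 461.4 -336.4] [142.7  44.2] yaw 5.5 dots []
```

Request:
servo_tool(
  deltas=[0.8,-0.3,-50,0,0,0,30,0.8,-0.3,-100,0,0,0,30,0.8,-0.3,-135,0,0,0,30,0.8,-0.3,-147,0,0,0,30,0.8,-0.3,-147,0,0,0,30,0.8,-0.3,-147,0,0,0,30,0.8,-0.3,-147,0,0,0,1,0.8,-0.3,-147,0,0,0,1,0.8,-0.3,-147,0,0,0,1,0.8,-0.3,-147,0,0,0,1,0.8,-0.3,-147,0,0,0,1,0.8,-0.3,-147,0,0,0,1,0.8,-0.3,-135,0,0,0,1,0.8,-0.3,-100,0,0,0,1,0.8,-0.3,-50,0,0,0,1,0.8,-0.3,0,0,0,0,1,0.8,-0.3,0,0,0,0,1],
)

```text
t: 82.3
tcp_pos: [0.6261, -0.1562, 0.2144]
tcp_rot: [-0.0, 1.0, -0.002, 0.004]
ft_force: [0.4, 0.4, -0.9]
finger_gap: 0.114
grip_force: 40.3
```

Request:
servo_tool(
  deltas=[-45,-169,0,0,0,0.084,1,-45,-169,0,0,0,0.084,1,-45,-169,0,0,0,0.084,1,-45,-169,0,0,0,0.084,1,-45,-169,0,0,0,0.084,1,-45,-169,-60,0,0,0.084,1,-45,-169,-90,0,0,0.084,1,-45,-169,-90,0,0,0.084,1,-45,-169,-90,0,0,0.084,1],
)

```text
t: 83.42
tcp_pos: [0.58, -0.324, 0.1203]
tcp_rot: [-0.043, 0.999, -0.001, 0.001]
ft_force: [-0.3, -1.2, -0.9]
finger_gap: 0.113
grip_force: 40.3
```

```bash
python3 - <<'E'
from h import *
c=cap('wrist'); where(); held(c,.08); green(c,.004)
E
```

```text
t 83.47 tcp [ 580.3 -324.4  120.8] tooly 94.87 tilt [ 0.002 -0.002 -1.   ] gap 0.118 grip 40.3 F [-0.1 -0.4 -0.2]
green 3779 [[547.5, -346.2, 108.1], [560.2, -327.3, 111.3], [581.1, -306.0, 112.9]]
[319. 113.] 2042 rect [ 510.5 -331.9] [40.6 40. ] yaw 4.9 dots [array([ 501.1, -332.8])]
[323. 228.] 4116 rect [ 612.4 -322. ] [59.7 67.4] yaw -85.1 dots []
```

Request:
servo_tool(
  deltas=[0,0,-50,0,0,0,1,0,0,-85,0,0,0,1,0,0,-97,0,0,0,1,0,0,-102,0,0,0,1,0,0,-104,0,0,0,1,0,0,-104,0,0,0,1,0,0,-104,0,0,0,20,0,0,-104,0,0,0,26,0,0,-104,0,0,0,26,0,0,-95,0,0,0,26,0,0,-50,0,0,0,26,0,0,10,0,0,0,30,0,0,70,0,0,0,30,-30,0,120,0,0,0,30,-60,0,170,0,0,0,60,-60,0,170,0,0,0,60,-60,0,170,0,0,0,60],
)

```text
t: 85.6
tcp_pos: [0.5192, -0.3244, 0.2887]
tcp_rot: [-0.042, 0.999, -0.0, 0.0]
ft_force: [0.4, 0.1, -0.6]
finger_gap: 0.706
grip_force: 0.0
```

```bash
python3 - <<'E'
from h import *
c=cap('wrist','w17.png'); where(); green(c,.004); held(c,.03); P=cloud(c); z=P[...,2]
hsv=cv2.cvtColor(c['pixels'],cv2.COLOR_BGR2HSV).astype(int)
g=(hsv[...,0]>45)&(hsv[...,0]<72)&(hsv[...,1]>120)&(hsv[...,2]>60); print('plate z',np.percentile(z[g],[2,50,98]).round(4))
E
```

```text
t 85.65 tcp [ 519.1 -324.1  287.5] tooly 94.83 tilt [-0.001  0.001 -1.   ] gap 0.702 grip 0.0 F [ 0.8 -0.2 -0.4]
[311.  91.] 223 rect [ 442.5 -345.4] [20.8 23.3] yaw -85.3 dots []
[318. 139.] 1354 rect [ 500.9 -333. ] [59.5 39.8] yaw 5.4 dots [array([ 501. , -333.1])]
[319. 199.] 1156 rect [ 577.9 -326.1] [59.9 40.7] yaw 5.0 dots [array([ 579.2, -325.9])]
green 13 [[436.0, -342.5, 30.1], [436.0, -332.1, 431.6], [510.7, -332.1, 431.6]]
plate z [0.0046 0.0084 0.0102]
```

View pics/w17.png

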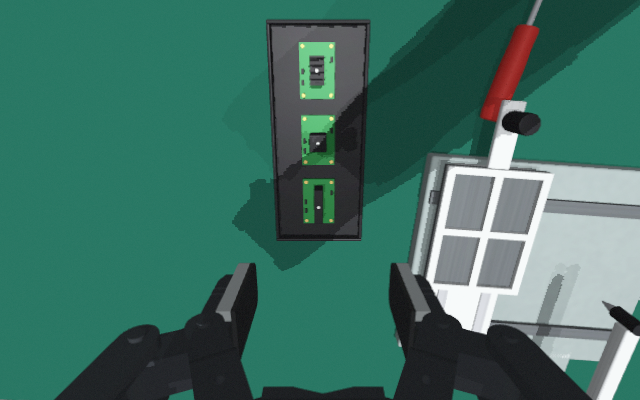

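The final view shows the sink (317,70), relay (318,140) and connector (319,201) flat in the tray (plate tops about 8 mm). The carrier is empty and home, and the gripper is clear. Handing in.

```bash
python3 -c "
from station import robot
print(robot.sign_off())"
```

```text
the job is handed in; nothing more can be done
None
```

I handed the job in at about 86 s of the 210 s: relay, connector and sink (no coil was present) each stood under the needle for over a second within about 1 mm, the carrier and lock were pushed back onto their stops, and all three boards lie flat in the tray.

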